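# Screen the biscuits over the rack and stack the whole ones

## Robot

A 7-joint arm with a two-finger parallel gripper is mounted at the origin on the work surface. World frame = base frame: x ahead of the robot, y to its left, z up, the work surface at z = 0. Lengths are in m, angles in rad, forces in N, time in s.
With the tool pointing down it reaches from about 0.425 to 0.925 m from the base axis. Payload 6.8 kg.
Tool frame: the origin (TCP) lies midway between the tips of the shut fingers; the grasp point (between the pads) lies r.tcp_to_grasp behind it (r.tcp_to_grasp is the distance from the TCP to the grasp point, in m); x points along the fingers, y is the direction in which the jaws open and shut, and the axes are right-handed (so a half turn about x gives the same grasp; the last joint's range is limited). The gripper opens to 85 mm and grips with 20 to 120 N. Pads are 22 mm wide; open, the fingers measure 114 mm over their backs; the gripper's body (76 mm by 85 mm) begins 54 mm behind the grasp point. The pads swing forward as they close: fully open they stand 13 mm farther back than shut.
Start: joints at [1.094, 0.477, 0.022, 1.555, -0.011, 1.109, -0.083], TCP at [0.243, -0.63, 0.231] pointing down, gripper open.
Joint ranges: [-2.96, 2.96], [-0.34, 2.1], [-1.41, 1.46], [0.24, 2.44], [-1.37, 4.51], [0.17, 1.92], [-2.96, 2.96]. Speed limits (rad/s): [2.39, 2.39, 3.14, 3.14, 3.14, 3.14, 3.14].

## Interface

Orientations are given as a rotation vector (axis times angle).
In Python, from bench import r, grab_frame, search_frame, cut_out, pinpoint gives the robot as it stands. The module is installed in compiled form; this text tells all that it offers.
- The arm moves only by the tool apply_moves, never from a script. Its argument "commands" is a list of rows, each a list of 7 numbers: the finger opening in mm, from 0 to 85.4, then the shift along the tool's x, y, z in mm, then the turn, a rotation vector about the tool's x, y, z in rad. A call has 1 to 20 rows; each row is the pose to reach, as a shift and turn from the pose commanded when the call began, along the tool's axes at that moment; what a row does not reach only later rows make up. A row lasts 1/10 s, in which the tool goes at most 50 mm and 8.59 degrees, less where a joint would pass 70% of its speed; a pose out of reach is approached as far as the arm can. A call with a gripper value outside its range is refused whole. The fingers move at their own pace and stop on an object; "force" is the grip in N (left out, the last holds). Time passes only in rows, so rows that repeat a pose let the fingers close. It gives the time, the measured TCP pose, the force and the opening at its end, in the units of the state.
- r.get_obs(): the state, without advancing time (a new reading comes with each control period).
- grab_frame(name): name is "scene" or "side" or "wrist"; returns a dict with "pixels" (420x560x3 uint8, red, green, blue), "mtx" (3x3 intrinsics, pixels), "position" and "rotation" of the camera in the world; the wrist camera has in their place "T_tool_cam" (4x4, takes a point from camera to tool coordinates, whose origin is the TCP and whose axes are the tool frame's). Camera axes: x right, y down, z forward; pixel columns grow to the right and rows downward; lengths in m; the calibration is good to about 2 mm. A picture is of the moment at which its call begins: read the wrist's pose just before it. There is no depth.
- r.hand_in(): hands the job in, once; it reports no verdict.
Trained networks look in the newest picture that a camera, given by its name, has taken for a name from the list of things; names that differ only in an ending like _2 or _b are one class to them, and where a whole thing is asked for, a point or a joint stands for the part that bears it (a point fixed in the world has none). Each returns a list of dicts, best first, with "confidence" (0 to 1); they miss things now and then, are a little off and sometimes report something else, mostly with a low value. They report only what shows in the picture. A call takes as long as a camera call. They do not tell look-alikes from the thing itself.
- search_frame(label, camera): "point" ([column, row] as shares, 0 to 1, of the picture: columns of its width, rows of its height, amid what is visible of it).
- cut_out(label, camera): "pixels" (420x560 bool, what is visible of it) and "point" ([column, row] as shares, 0 to 1, of the picture: columns of its width, rows of its height, amid what is visible of it).
- pinpoint(label, camera): "point" ([column, row] as shares, 0 to 1, of the picture: columns of its width, rows of its height: a listed point, or the origin of a listed thing).
The state is a dict: "clock": time; "joints": joint angles; "qvel": joint speeds; "tau": joint torques, N m; "tcp_pos": TCP position; "orientation": TCP orientation; "contact_force": force on the tool from outside, world axes, zero at the start; "moment": the same for the moment, N m; "grip_width": finger opening in m.
Only numpy, scipy, OpenCV 4.12 (cv2) and the standard library are available. Lean on these libraries where they do the work, as an engineer would, in place of code of your own. Each camera call takes 0.05 s, during which the arm holds its last target.

## Task

Tip the scoop of biscuits out onto the wire rack, so that the broken lumps drop through into the crumb tray and both whole biscuits stay on the wires, then stand the empty scoop upright on the bare counter. Pick the two whole biscuits off the rack and lay them flat and free of lumps, one on the other, squarely on top of the biscuit that is already in the dish; all three lumps must end up in the tray. Leave the other things on the counter where they are.

Things in the scene. Friction and masses are not known exactly. Their poses are not given: they have to be found in the camera images.
- scoop: Flat-bottomed steel biscuit scoop, about 0.26 kg, loose. Origin at counter height under the middle of its bowl when it stands level; x points out of the open mouth, away from the handle; z up. Bowl 150 mm long (x -75 to 75), 92 mm wide, inside width 86; floor 3 mm thick, no lip at the mouth; walls 62 mm high at the closed back, falling to 17 mm at the mouth.
- scoop_handle (a point): Good grip point on the scoop's handle, 118 mm behind the scoop's origin, 48 mm up; axes as the scoop's. The handle is a level bar 22 mm wide (y) and 18 mm high on this line, straight behind the bowl from x = -77 to -192 mm. Gripped firmly, the scoop follows the tool.
- scoop_mouth (a point): Middle of the front edge of the scoop's floor: 75 mm ahead of its origin, 3 mm above its underside. The contents' friction on the steel is unknown, 0.45 to 0.75: they begin to slide when the scoop is tipped mouth down by 25 to 37 degrees, and about 60 degrees empties it.
- whole1: Whole round hard biscuit, 60 mm in diameter and 16 mm thick, 32 g; origin in the middle of the disc; z is its flat axis (it may land either face up). It starts flat on the scoop's floor, at the back.
- whole2: Whole round hard biscuit, just like whole1; origin in the middle of the disc; z is its flat axis (it may land either face up). It starts flat on the scoop's floor, towards the mouth.
- bit1: Broken biscuit lump, 24 x 20 x 20 mm, same baked material as the whole ones, 10 g; origin in its middle. It starts in the scoop, beside the whole biscuits. It rolls easily; tipped out, it now and then stays caught on or against a whole biscuit, and rolls off when that is lifted and tilted.
- bit2: Broken biscuit lump, 24 x 20 x 20 mm, same baked material as the whole ones, 10 g; origin in its middle. It starts in the scoop, beside the whole biscuits. It rolls easily; tipped out, it now and then stays caught on or against a whole biscuit, and rolls off when that is lifted and tilted.
- bit3: Broken biscuit lump, 24 x 20 x 20 mm, same baked material as the whole ones, 10 g; origin in its middle. It starts in the scoop, beside the whole biscuits. It rolls easily; tipped out, it now and then stays caught on or against a whole biscuit, and rolls off when that is lifted and tilted.
- rack: Fixed wire rack in a shallow crumb tray. Origin at counter height under the middle of both; z up. Wire field 238 mm (x) by 272 mm (y): straight 4 mm wires at 34 mm pitch both ways in one plane (30 mm square openings), their tops 52 mm above the counter; no rim above the wires. Tray 270 by 306 mm, rim 20 mm high, floor 3 mm thick.
- dish: Round white ceramic dish, 154 mm across the rim and 20 mm high, 0.42 kg, loose. Origin at the centre of its underside; flat inside floor about 96 mm across, 6 mm up.
- base_biscuit: The whole biscuit that already lies in the middle of the dish, same size as the others (60 x 16 mm); origin in the middle of the disc; z is its flat axis (it may land either face up), 14 mm above the counter.
- canister: Lime-green canister with a clamp lid, 110 mm in diameter and 150 mm high; bystander. Origin at the centre of its underside.
- gourd: Wooden mate gourd standing in a black plastic stand, 84 mm across and 97 mm high; bystander. Origin at the centre of its underside.
- bombilla: Bent steel mate straw, about 190 mm long, lying on the counter; bystander. Origin near its middle at counter height; x along its straight part, towards the bent mouthpiece.
- cup: Small blue mug, 64 mm across and 62 mm high, handle to its +y; bystander. Origin at the centre of its underside.
- sugar_jar: Small glass jar with a steel lid, 56 mm in diameter and 85 mm high; bystander. Origin at the centre of its underside.
- teaspoon: Steel spoon 150 mm long lying on the counter; bystander. Origin at its middle, at counter height; x runs towards its bowl.
Things that resemble listed ones, but are neither listed nor needed, are in the scene too. What is shaped like the whole1 but pink or purple is not meant.

How it is judged:
On the way:
1. both whole biscuits, tipped out of the scoop, lie still on the wires of the rack, clear of the scoop (x of whole1 in the frame of rack between -0.135 and 0.135 m and y of whole1 in the frame of rack between -0.152 and 0.152 m and x of whole2 in the frame of rack between -0.135 and 0.135 m and y of whole2 in the frame of rack between -0.152 and 0.152 m and z of whole1 in the frame of rack between 0.05 and 0.1 m and z of whole2 in the frame of rack between 0.05 and 0.1 m and linear speed of each of whole1, whole2 below 0.05 m/s and contact force between each of whole1, whole2 and scoop below 0.02 N), for 0.2 s.
At the end, for the whole second after the job is handed in: Both whole biscuits lie flat (within 7 degrees) in a stack on the one in the dish, each within 12 mm of its centre, that one within 20 mm of the dish's centre, dish level; the three lumps lie in the tray below the wires; the scoop stands level on the counter; all released and still (((z of whole1 in the frame of base_biscuit between 0.012 and 0.02 m and z of whole2 in the frame of base_biscuit between 0.028 and 0.036 m) or (z of whole2 in the frame of base_biscuit between 0.012 and 0.02 m and z of whole1 in the frame of base_biscuit between 0.028 and 0.036 m)) and horizontal distance between each of whole1, whole2 and base_biscuit below 0.012 m and horizontal distance between base_biscuit and dish below 0.02 m and angle between the z axis of each of whole1, whole2, base_biscuit and the z axis of dish, either way round below 0.12 rad and angle between each of dish, scoop's own z axis and vertical below 0.08 rad and height (world z) of each of dish, scoop below 0.008 m and x of bit1 in the frame of rack between -0.132 and 0.132 m and y of bit1 in the frame of rack between -0.15 and 0.15 m and x of bit2 in the frame of rack between -0.132 and 0.132 m and y of bit2 in the frame of rack between -0.15 and 0.15 m and x of bit3 in the frame of rack between -0.132 and 0.132 m and y of bit3 in the frame of rack between -0.15 and 0.15 m and z of bit1 in the frame of rack between 0 and 0.04 m and z of bit2 in the frame of rack between 0 and 0.04 m and z of bit3 in the frame of rack between 0 and 0.04 m and height (world z) of scoop above -0.006 m and linear speed of each of whole1, whole2, base_biscuit, dish, scoop below 0.02 m/s); the robot touches nothing.
It fails at once if another thing on the counter (canister, gourd, bombilla, mug, jar, teaspoon) is moved more than 40 mm (distance of any of canister, gourd, bombilla, cup, sugar_jar, teaspoon from where it was at the start of the episode above 0.04 m).
It also fails if it takes over 70 s, if anything falls off the work surface, if the arm or the gripper's body presses on something with over 40 N, if the wrist force passes 120 N, or if a joint passes its speed limit or range.

## Working session

There is one attempt and no reset: what is moved stays moved. The work goes in short steps, Python scripts to look and compute and a tool call to move; the robot and the scene stay as the last step left them, time stands still between calls to the robot, and variables do not carry over. Pictures are saved under pics/ and viewed, and the job is handed in when it is done.

Besides the shell and the picture viewer there is one more tool, called as name(argument=value, ...), one argument or row to a line, values as JSON. apply_moves: Moves the arm, as the interface text tells. Its arguments: {"type":"object","properties":{"commands":{"type":"array"},"force":{"type":"number"}},"required":["commands"]}

```bash
mkdir -p pics; cat > h.py <<'E'
import numpy as np,cv2
from bench import r,grab_frame,search_frame,cut_out,pinpoint
from scipy.spatial.transform import Rotation as R
def snap(cam,fn):
    o=r.get_obs(); f=grab_frame(cam)
    cv2.imwrite('pics/'+fn,f['pixels'][:,:,::-1])
    if cam=='wrist':
        T=np.eye(4);T[:3,:3]=R.from_rotvec(o['orientation']).as_matrix();T[:3,3]=o['tcp_pos']
        M=T@np.array(f['T_tool_cam']);f['position']=M[:3,3];f['rotation']=M[:3,:3]
    f['position']=np.array(f['position']);f['rotation']=np.array(f['rotation'])
    if f['rotation'].shape!=(3,3): f['rotation']=R.from_rotvec(f['rotation']).as_matrix()
    return f
def ray(f,uv):
    d=np.linalg.inv(np.array(f['mtx']))@np.array([uv[0],uv[1],1.]); return f['rotation']@d
def at(f,uv,z):
    d=ray(f,uv);p=f['position'];return p+d*(z-p[2])/d[2]
def px(p): return np.array([p[0]*560,p[1]*420])
def proj(f,P):
    c=f['rotation'].T@(np.array(P)-f['position']);q=np.array(f['mtx'])@c;return q[:2]/q[2]
def tri(fs,uvs):
    A=np.zeros((3,3));b=np.zeros(3)
    for f,uv in zip(fs,uvs):
        d=ray(f,uv);d/=np.linalg.norm(d);M=np.eye(3)-np.outer(d,d);A+=M;b+=M@f['position']
    return np.linalg.solve(A,b)
E
python3 - <<'E'
from h import *
o=r.get_obs();print(o,r.tcp_to_grasp)
for c in ['scene','side','wrist']:
    f=snap(c,c+'0.png');print(c,f['position'],f['rotation'].round(3).tolist(),np.array(f['mtx']).tolist())
    for l in ['scoop','scoop_handle','scoop_mouth','whole1','bit1','rack','dish','base_biscuit','canister','gourd','bombilla','cup','sugar_jar','teaspoon']:
        for d in pinpoint(l,c)[:4]:
            print(l,px(d['point']).round(1),round(d['confidence'],2),end=' | ')
    print()
E
```

```text
{'clock': 0.0, 'joints': array([ 1.09390218,  0.4778153 ,  0.02233657,  1.55646218, -0.01152241,
        1.10927085, -0.08310601]), 'qvel': array([-3.77605923e-05, -1.50649947e-03, -1.98778601e-04, -1.09358518e-04,
       -2.76231353e-04,  6.48919121e-05, -1.05794757e-03]), 'tau': array([ 2.42449278e-04, -5.96439672e+01,  1.60732951e+00, -2.81195730e+01,
        1.23223022e-02,  9.27268993e-03, -1.41804893e-06]), 'tcp_pos': array([ 0.24311249, -0.62906616,  0.23031092]), 'orientation': array([ 2.02033082,  0.37873972, -2.02125073]), 'contact_force': array([ 0.2632945 ,  0.46114632, -0.44824629]), 'moment': array([ 0.01294465, -0.01077173, -0.00953355]), 'grip_width': 0.08554408255523736} 0.0187
scene [1.46075201 0.17590666 1.2223972 ] [[-0.146, 0.782, -0.605], [0.989, 0.119, -0.085], [0.006, -0.611, -0.791]] [[487.575547643263, 0.0, 281.46588183442975], [0.0, 487.575547643263, 210.53590938013716], [0.0, 0.0, 1.0]]
scoop [358.8 222. ] 0.96 | scoop_handle [389.5 235.9] 0.85 | scoop_handle [268.9 284.7] 0.43 | scoop_mouth [339.3 204.2] 0.59 | whole1 [368.  223.8] 0.71 | whole1 [420.  21
[... 736 characters left out ...]
.9 292.9] 0.93 | whole1 [346.6 295.4] 0.86 | whole1 [293.8 381. ] 0.81 | whole1 [263.  310.2] 0.64 | bit1 [265.3 294.1] 0.51 | rack [285.1 212.5] 0.63 | dish [307.  160.2] 0.75 | base_biscuit [207.  197.9] 0.37 | canister [209.2 198.2] 0.95 | canister [285.4 292.2] 0.49 | gourd [190.2 228.5] 0.78 | gourd [265.4 295.4] 0.44 | bombilla [213.3 277.4] 0.63 | bombilla [308.6 157.6] 0.3 | cup [230.  165.3] 0.85 | sugar_jar [190.8 308.3] 0.82 | teaspoon [361.1 177.1] 0.64 | 
wrist [ 0.31491949 -0.60346667  0.37303621] [[0.361, -0.891, -0.275], [-0.933, -0.344, -0.107], [0.001, 0.296, -0.955]] [[310.4904763349833, 0.0, 281.0003771674046], [0.0, 310.4904763349833, 206.0442703837958], [0.0, 0.0, 1.0]]
```

View pics/scene0.png

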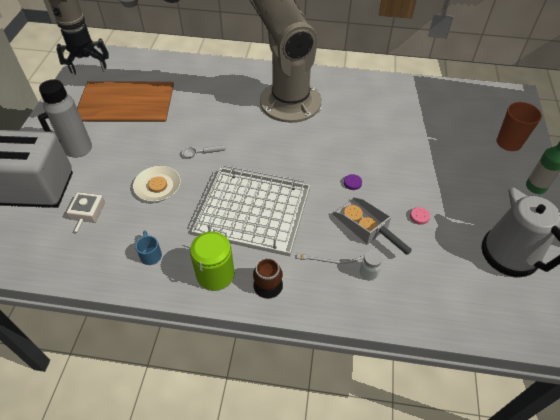

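View pics/side0.png

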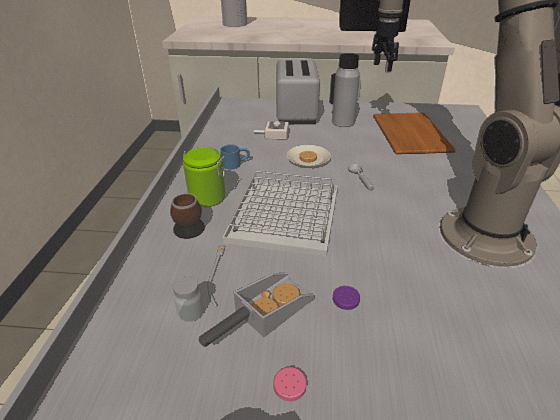

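```bash
python3 - <<'E'
from h import *
f=snap('scene','a.png');g=snap('side','b.png')
def t(a,b): return tri([f,g],[a,b]).round(4)
for n,a,b in [('scoop',[358.8,222],[277.4,304.7]),('handle',[389.5,235.9],[232.5,325.5]),('mouth',[339.3,204.2],[302,287]),('w1',[368,223.8],[263,310]),('w2',[348.7,213.5],[286.9,292.9]),('rack',[252.6,211.4],[285.1,212.5]),('dish',[156,187],[307,160.2]),('can',[214.4,275.3],[209.2,198.2]),('gourd',[269,284.4],[190.2,228.5]),('jar',[368.5,271.3],[190.8,308.3]),('cup',[152,257.8],[230,165.3]),('spoon',[206.8,153.4],[361,177]),('bomb',[328.8,263.4],[213.3,277.4])]:
    p=t(a,b);print(n,p,proj(f,p).round(1)-a,proj(g,p).round(1)-b)
print(at(f,[420,213.7],.008),at(g,[293.8,381],.008),at(f,[354.6,181.3],.008),at(g,[346.6,295.4],.008))
E
```

```text
scoop [ 0.5293  0.2879 -0.0022] [-0.5 -0.8] [-0.9  0.9]
handle [0.6043 0.3795 0.0402] [0.6 0.8] [ 1.1 -1. ]
mouth [ 0.4745  0.2255 -0.001 ] [0.4 0.8] [ 0.9 -0.9]
w1 [0.5528 0.3173 0.0182] [0.5 0.7] [ 0.9 -0.9]
w2 [0.5091 0.2556 0.0053] [ 0.  -0.1] [0. 0.]
rack [ 0.542  -0.0464  0.0037] [-0.4 -0.9] [-0.8  0.8]
dish [ 0.4906 -0.3773 -0.0028] [0.2 0.5] [ 0.3 -0.4]
can [ 0.7805 -0.1149 -0.0075] [-0.4 -0.7] [-0.6  0.5]
gourd [0.7923 0.0473 0.0027] [-0.3 -0.6] [-0.5  0.5]
jar [0.7118 0.3238 0.0095] [-0.3 -0.5] [-0.6  0.5]
cup [ 0.7539 -0.3083 -0.001 ] [-0.3 -0.7] [-0.4  0.5]
spoon [ 0.3171 -0.2493  0.009 ] [-0.4 -1.6] [-1.2  1.3]
bomb [ 0.6908  0.2097 -0.01  ] [-0.2 -0.3] [-0.3  0.3]
[0.47857132 0.47701615 0.008     ] [0.47836163 0.46883718 0.008     ] [0.37446633 0.26643534 0.008     ] [0.37583896 0.25303438 0.008     ]
```

```bash
cat >> h.py <<'E'
def down(yaw): # tool x down, tool y horizontally at yaw
    y=np.array([np.cos(yaw),np.sin(yaw),0]);x=np.array([0,0,-1.]);return np.column_stack([x,y,np.cross(x,y)])
def cur():
    o=r.get_obs();return np.array(o['tcp_pos']),R.from_rotvec(o['orientation']).as_matrix()
def row(P,M,base=None):
    p,m=base or cur()
    return np.r_[(m.T@(np.array(P)-p))*1000,R.from_matrix(m.T@M).as_rotvec()].round(3)
E
python3 - <<'E'
from h import *
p,m=cur();print(m.round(3))
for yaw in (-40,140):
    M=down(np.deg2rad(yaw));print(yaw,row([.5,-.1,.25],M),row([.605,.379,.2],M))
E
```

```text
[[ 0.     0.36  -0.933]
 [-0.    -0.933 -0.36 ]
 [-1.     0.    -0.   ]]
-40 [ -18.722 -401.53  -430.312   -0.504    0.      -0.   ] [ 3.12660e+01 -8.10495e+02 -7.00895e+02 -5.04000e-01  0.00000e+00
 -0.00000e+00]
140 [ -18.722 -401.53  -430.312    2.638   -0.      -0.   ] [  31.266 -810.495 -700.895    2.638   -0.      -0.   ]
```

View pics/wrist0.png

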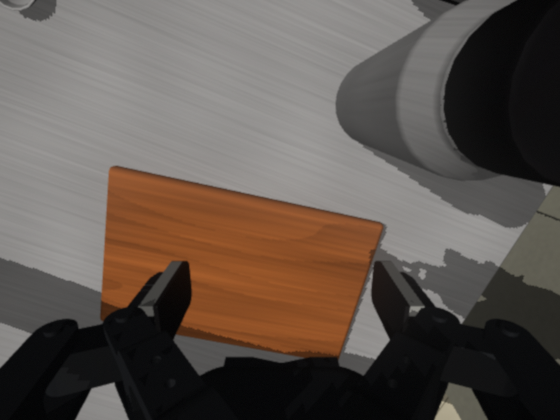

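apply_moves(
  commands=[
    [85,-19,-100,-107,-0.12,0,0],
    [85,-19,-140,-150,-0.24,0,0],
    [85,-19,-180,-193,-0.36,0,0],
    [85,-19,-220,-236,-0.504,0,0],
    [85,-19,-260,-279,-0.504,0,0],
    [85,-19,-300,-322,-0.504,0,0],
    [85,-19,-340,-365,-0.504,0,0],
    [85,-19,-375,-405,-0.504,0,0],
    [85,-19,-410,-435,-0.504,0,0],
    [85,-19,-445,-457,-0.504,0,0],
    [85,0,-490,-488,-0.504,0,0],
    [85,0,-530,-516,-0.504,0,0],
    [85,0,-570,-542,-0.504,0,0],
    [85,0,-610,-570,-0.504,0,0],
    [85,0,-650,-596,-0.504,0,0],
    [85,0,-690,-622,-0.504,0,0],
    [85,0,-730,-648,-0.504,0,0],
    [85,0,-770,-675,-0.504,0,0],
    [85,20,-810,-701,-0.504,0,0],
    [85,31,-810,-701,-0.504,0,0],
  ],
)

```text
clock: 4.35
tcp_pos: [0.5885, 0.3038, 0.2173]
orientation: [1.704, 0.793, -1.701]
contact_force: [1.0, -0.3, -0.3]
grip_width: 0.0851
```

apply_moves(
  commands=[
    [85,0,0,0,0,0,0],
    [85,0,0,0,0,0,0],
    [85,0,0,0,0,0,0],
  ],
)

```text
clock: 4.65
tcp_pos: [0.588, 0.3003, 0.2166]
orientation: [1.702, 0.791, -1.703]
contact_force: [0.2, -0.7, 0.7]
grip_width: 0.0849
```

```bash
python3 - <<'E'
from h import *
f=snap('wrist','w1.png')
for l in ['scoop','scoop_handle','scoop_mouth','whole1','bit1']:
    for d in pinpoint(l,'wrist')[:3]: 
        z={'scoop':0,'scoop_handle':.048,'scoop_mouth':.003}.get(l,.012);print(l,px(d['point']).round(1),round(d['confidence'],2),at(f,px(d['point']),z).round(4))
p,m=cur();print(p,m.round(3), r.get_obs()['joints'].round(3))
E
```

```text
scoop [250.6 213.2] 0.72 [0.5324 0.2885 0.    ]
scoop_handle [245.5 111.1] 0.95 [0.6113 0.3776 0.048 ]
scoop_mouth [252.3 273. ] 0.64 [0.481  0.2272 0.003 ]
whole1 [106.3 118.9] 0.68 [0.4885 0.4702 0.012 ]
whole1 [179. 304.] 0.68 [0.3825 0.2579 0.012 ]
whole1 [248.9 241.4] 0.65 [0.5104 0.2652 0.012 ]
bit1 [225.9 164.2] 0.67 [0.5533 0.3518 0.012 ]
bit1 [278.3 163.7] 0.51 [0.5986 0.3144 0.012 ]
bit1 [276.9 211.7] 0.45 [0.5608 0.2723 0.012 ]
[0.58790788 0.3007175  0.21711743] [[ 0.001  0.765 -0.644]
 [-0.    -0.644 -0.765]
 [-1.     0.001 -0.   ]] [-0.202  0.517 -0.52   1.579  0.277  1.119 -1.487]
```

View pics/w1.png

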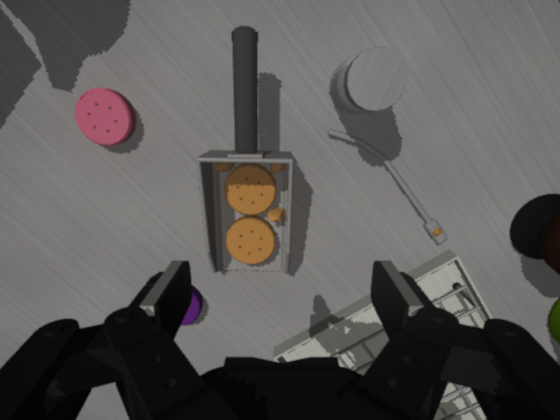

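```bash
python3 - <<'E'
from h import *
a=np.deg2rad(229.1);h=np.array([np.cos(a),np.sin(a),0]);z=np.array([0,0,1.]);y=np.cross(z,h)
L=np.deg2rad(25);x=np.sin(L)*h-np.cos(L)*z;M=np.column_stack([x,y,np.cross(x,y)])
g=np.array([.610,.378,.047]);T=g+.0187*x
print(T,row(T-.08*x,M),row(T,M))
E
```

```text
[0.60482561 0.37202652 0.03005204] [ 1.14576e+02 -3.25480e+01 -9.92220e+01  1.40000e-02 -4.37000e-01
 -4.00000e-03] [ 1.87068e+02 -3.30820e+01 -6.53890e+01  1.40000e-02 -4.37000e-01
 -4.00000e-03]
```

apply_moves(
  commands=[
    [85,20,-11,-33,0.014,-0.14,0],
    [85,60,-22,-66,0.014,-0.28,0],
    [85,100,-33,-99,0.014,-0.437,0],
    [85,115,-33,-99,0.014,-0.437,0],
    [85,115,-33,-99,0.014,-0.437,0],
    [85,140,-33,-88,0.014,-0.437,0],
    [85,165,-33,-76,0.014,-0.437,0],
    [85,187,-33,-65,0.014,-0.437,0],
    [85,187,-33,-65,0.014,-0.437,0],
    [85,187,-33,-65,0.014,-0.437,0],
  ],
)

```text
clock: 5.95
tcp_pos: [0.6063, 0.3721, 0.0352]
orientation: [1.273, 0.575, -1.981]
contact_force: [-0.3, -0.3, 1.0]
grip_width: 0.0852
```

```bash
python3 - <<'E'
from h import *
f=snap('wrist','w2.png');g=snap('side','s2.png')
p,m=cur();print(p,m.round(3), r.get_obs()['joints'].round(3),r.get_obs()['contact_force'])
for c,q in (('wrist',f),('side',g)):
  for d in pinpoint('scoop_handle',c)[:2]: print(px(d['point']),d['confidence'],at(q,px(d['point']),.048))
E
```

```text
[0.60621785 0.37349362 0.03430893] [[-0.27   0.757 -0.596]
 [-0.319 -0.654 -0.686]
 [-0.909  0.005  0.417]] [-0.472  1.003 -0.402  1.165  0.377  1.477 -1.609] [ 0.60143961  0.70619845 -0.33950878]
[276.192 278.502] 0.85 [0.6107935  0.37815747 0.048     ]
[234.92  322.392] 0.63 [0.60089949 0.38034207 0.048     ]
```

View pics/w2.png

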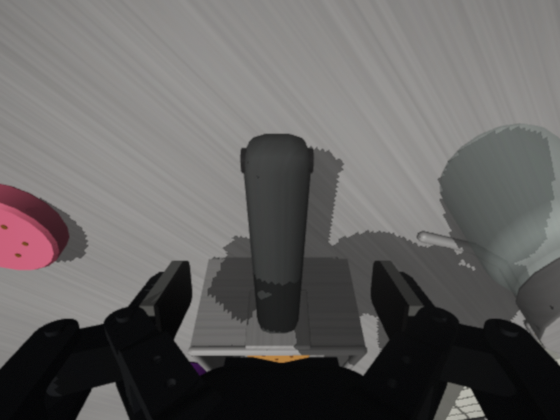

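View pics/s2.png

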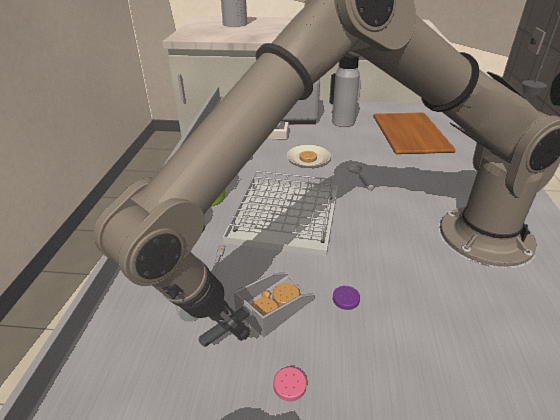

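apply_moves(
  commands=[
    [0,1,0,0,0,0,0],
    [0,1,0,0,0,0,0],
    [0,1,0,0,0,0,0],
    [0,1,0,0,0,0,0],
    [0,1,0,0,0,0,0],
    [0,1,0,0,0,0,0],
    [0,1,0,0,0,0,0],
  ],
  force=110,
)

```text
clock: 6.85
tcp_pos: [0.6038, 0.3727, 0.0288]
orientation: [1.265, 0.576, -1.983]
contact_force: [0.7, 0.7, -0.1]
grip_width: 0.0208
```

```bash
python3 - <<'E'
from h import *
p,m=cur();print(p,m.round(3))
z=np.array([0,0,1.])
up=m.T@(z*1000);print('up per m in tool',up.round(1))
print(r.get_obs()['grip_width'],r.get_obs()['contact_force'])
# mouth offset in the tool frame
a=np.arctan2(-m[0,1]*-1,0)
y=m[:,1];h=np.cross(y,z);h/=np.linalg.norm(h);print('heading',np.rad2deg(np.arctan2(h[1],h[0])))
g=p-.0187*m[:,0];print('grasp',g)
S=np.column_stack([h,np.cross(z,h),z]);print('R tool->scoop',(m.T@S).round(3).tolist())
E
```

```text
[0.60382387 0.37265062 0.02876256] [[-0.274  0.757 -0.593]
 [-0.322 -0.653 -0.686]
 [-0.906  0.003  0.423]]
up per m in tool [-906.2    2.8  422.8]
0.0208197324734165 [ 0.71001366  0.69085106 -0.08468199]
heading -130.7687295761793
grasp [0.60895045 0.37867002 0.0457088 ]
R tool->scoop [[0.423, 0.003, -0.906], [-0.0, 1.0, 0.003], [0.906, -0.001, 0.423]]
```

```bash
cat >> h.py <<'E'
TS=np.array([[0.423,0,-0.906],[0,1,0],[0.906,0,0.423]]) # tool->scoop axes (cols=scoop axes in tool)
def scoop_pose(mouth,head,tilt):
    a=np.deg2rad(head);t=np.deg2rad(tilt);h=np.array([np.cos(a),np.sin(a),0]);z=np.array([0,0,1.])
    x=np.cos(t)*h-np.sin(t)*z; zz=np.cos(t)*z+np.sin(t)*h; y=np.cross(zz,x)
    S=np.column_stack([x,y,zz]); M=S@TS.T
    g=np.array(mouth)+S@np.array([-.193,0,.0427])
    return g+.0187*M[:,0],M
E
python3 - <<'E'
from h import *
C=np.array([.542,-.046]);a=np.deg2rad(-140);h=np.array([np.cos(a),np.sin(a)])
g=np.array([.609,.3787,.0457]);b=np.deg2rad(-130.8)
m0=np.array([g[0]+.193*np.cos(b),g[1]+.193*np.sin(b),.003])
m1=np.r_[C+h*.015,.13]
base=cur()
def pr(*k):
    P,M=scoop_pose(*k);print(np.round(P,3),row(P,M,base).tolist())
pr(m0+[0,0,0],-130.8,0)
pr(m0+[0,0,.14],-130.8,0)
for s in np.linspace(0,1,11):
    pr(m0*(1-s)+m1*s+np.array([0,0,.14])*(1-s),-130.8-9.2*s,20*s)
E
```

```text
[0.604 0.373 0.029] [-0.018, -0.034, -0.049, -0.001, -0.0, -0.003]
[0.604 0.373 0.169] [-126.888, 0.363, 59.144, -0.001, -0.0, -0.003]
[0.604 0.373 0.169] [-126.888, 0.363, 59.144, -0.001, -0.0, -0.003]
[0.61  0.341 0.174] [-123.13, 25.761, 79.193, 0.014, 0.035, -0.009]
[0.616 0.309 0.179] [-119.223, 51.119, 99.471, 0.029, 0.069, -0.015]
[0.622 0.278 0.184] [-115.159, 76.425, 119.973, 0.044, 0.104, -0.021]
[0.628 0.246 0.189] [-110.934, 101.667, 140.691, 0.059, 0.139, -0.026]
[0.633 0.213 0.194] [-106.543, 126.834, 161.62, 0.075, 0.174, -0.03]
[0.639 0.181 0.199] [-101.979, 151.916, 182.751, 0.091, 0.209, -0.034]
[0.644 0.149 0.204] [-97.24, 176.901, 204.078, 0.107, 0.244, -0.038]
[0.648 0.116 0.208] [-92.32, 201.779, 225.591, 0.123, 0.278, -0.041]
[0.653 0.083 0.213] [-87.215, 226.541, 247.282, 0.139, 0.313, -0.043]
[0.657 0.05  0.218] [-81.922, 251.176, 269.141, 0.156, 0.348, -0.045]
```

apply_moves(
  commands=[
    [0,-15,0,7,0,0,0],
    [0,-40,0,19,0,0,0],
    [0,-65,0,31,0,0,0],
    [0,-90,0,43,0,0,0],
    [0,-115,0,55,0,0,0],
    [0,-127,0,59,0,0,0],
    [0,-127,0,59,0,0,0],
    [0,-125,13,69,0.007,0,-0.003],
    [0,-123,26,79,0.014,0,-0.006],
    [0,-119,51,99,0.029,0.02,-0.01],
    [0,-115,76,120,0.044,0.05,-0.015],
    [0,-111,102,141,0.059,0.1,-0.02],
    [0,-107,127,162,0.075,0.174,-0.03],
    [0,-102,152,183,0.091,0.209,-0.034],
    [0,-97,177,204,0.107,0.244,-0.038],
    [0,-92,202,226,0.123,0.278,-0.041],
    [0,-87,226,247,0.139,0.313,-0.043],
    [0,-85,238,258,0.147,0.33,-0.044],
    [0,-82,251,269,0.156,0.348,-0.045],
    [0,-82,251,269,0.156,0.348,-0.045],
  ],
)

```text
clock: 8.85
tcp_pos: [0.6566, 0.0451, 0.2171]
orientation: [1.727, 0.62, -1.89]
contact_force: [-0.3, -1.6, -3.6]
grip_width: 0.0204
```

apply_moves(
  commands=[
    [0,0,0,0,0,0,0],
    [0,0,0,0,0,0,0],
  ],
)

```text
clock: 9.05
tcp_pos: [0.6563, 0.0526, 0.2171]
orientation: [1.724, 0.631, -1.885]
contact_force: [0.6, 0.4, -3.9]
grip_width: 0.0208
```

```bash
python3 - <<'E'
from h import *
f=snap('scene','c3.png');g=snap('side','s3.png')
p,m=cur();print(p,m.round(3), r.get_obs()['joints'].round(3),r.get_obs()['contact_force'],r.get_obs()['grip_width'])
S=m@TS;print('scoop x',S[:,0],'tilt',np.rad2deg(np.arcsin(-S[2,0])),'roll',np.rad2deg(S[2,1]),'mouth',p-.0187*m[:,0]+S@np.array([.193,0,-.0427]))
ds=[(pinpoint('scoop_mouth','scene'),f),(pinpoint('scoop_mouth','side'),g)]
print([(px(d[0]['point']),d[0]['confidence']) for d,_ in ds if d])
if all(d for d,_ in ds): print(tri([f,g],[px(d[0]['point']) for d,_ in ds]))
E
```

```text
[0.65655525 0.05258263 0.21722322] [[-0.068  0.645 -0.762]
 [-0.056 -0.765 -0.642]
 [-0.996 -0.001  0.088]] [ 0.097  0.539 -0.427  1.527  0.266  1.212 -1.26 ] [-0.29506571  0.31654544 -3.78909842] 0.02077727541722702
scoop x [-0.71878736 -0.60538464 -0.34149549] tilt 19.96801332277333 roll -0.0676607781504455 mouth [ 0.53022229 -0.05377654  0.12981415]
[(array([248.584, 180.096]), 0.55), (array([289.296, 173.292]), 0.65)]
[ 0.5292274  -0.05411876  0.13273315]
```

View pics/c3.png

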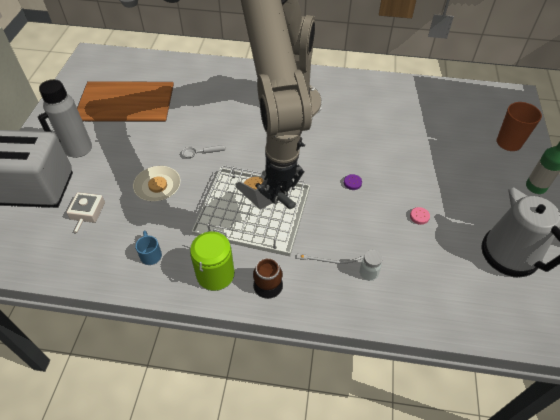

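View pics/s3.png

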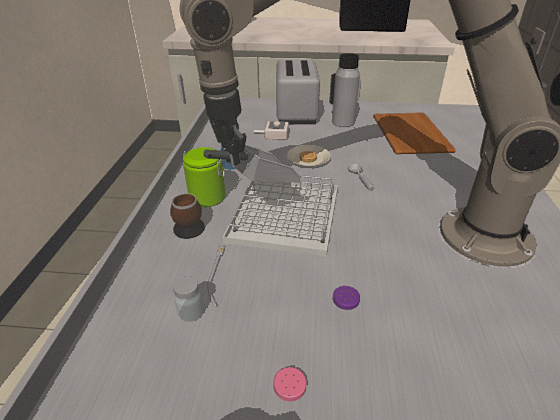

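```bash
python3 - <<'E'
from h import *
base=cur();P0=np.array([.5302,-.0538,.068])
for z,t in [(.13,20),(.10,22),(.07,24),(.069,26),(.069,28),(.069,30),(.069,32),(.069,34)]:
    P,M=scoop_pose([P0[0],P0[1],z],-140,t);print(z,t,row(P,M,base).tolist())
E
```

```text
0.13 20 [-0.156, -0.315, -0.167, 0.002, 0.0, 0.001]
0.1 22 [24.318, -0.304, 0.836, 0.002, 0.035, 0.001]
0.07 24 [48.923, -0.293, 2.026, 0.002, 0.07, 0.001]
0.069 26 [44.777, -0.301, 5.951, 0.002, 0.105, 0.001]
0.069 28 [39.778, -0.31, 10.142, 0.002, 0.14, 0.001]
0.069 30 [34.929, -0.32, 14.504, 0.002, 0.175, 0.001]
0.069 32 [30.235, -0.329, 19.033, 0.002, 0.21, 0.001]
0.069 34 [25.702, -0.339, 23.723, 0.001, 0.245, 0.001]
```

apply_moves(
  commands=[
    [0,12,0,0,0,0.017,0],
    [0,24,0,1,0,0.035,0],
    [0,36,0,1,0,0.05,0],
    [0,49,0,2,0,0.07,0],
    [0,49,0,2,0,0.07,0],
    [0,45,0,6,0,0.105,0],
    [0,40,0,10,0,0.14,0],
    [0,40,0,10,0,0.14,0],
  ],
)

```text
clock: 10.05
tcp_pos: [0.6468, 0.0411, 0.18]
orientation: [1.871, 0.678, -1.774]
contact_force: [1.0, 0.0, -3.6]
grip_width: 0.0206
```

```bash
cat > look.py <<'E'
from h import *
import sys
n=sys.argv[1]
f=snap('scene','c%s.png'%n);g=snap('side','s%s.png'%n)
p,m=cur();S=m@TS;print('tilt',np.rad2deg(np.arcsin(-S[2,0])),'mouth',p-.0187*m[:,0]+S@np.array([.193,0,-.0427]),r.get_obs()['joints'].round(2),r.get_obs()['contact_force'].round(1))
a=f['pixels'][140:280,150:350];b=g['pixels'][120:260,180:380]
im=np.vstack([cv2.resize(x,(800,560))[60:360] if 0 else cv2.resize(x,(420,294),interpolation=cv2.INTER_CUBIC) for x in (a,b)])
cv2.imwrite('pics/z%s.png'%n,im[:,:,::-1])
E
python3 look.py 4
```

```text
tilt 27.995592788129173 mouth [ 0.53108752 -0.05512564  0.06974182] [ 0.19  0.5  -0.46  1.68  0.23  0.97 -1.22] [-0.  -0.3 -4. ]
```

View pics/z4.png

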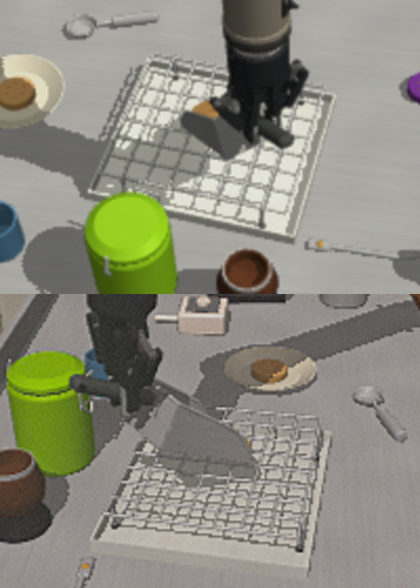

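```bash
python3 - <<'E'
from h import *
base=cur();P0=np.array([.531,-.055,.0697]);a=np.deg2rad(-140);h=np.array([np.cos(a),np.sin(a),0])
for t,b in [(28,0),(31,0),(34,0),(37,0),(40,0),(43,0),(46,0),(34,20),(37,20),(37,40),(40,40),(43,60),(46,70),(50,70),(60,70)]:
    P,M=scoop_pose(P0-h*b/1000,-140,t);print(t,b,row(P,M,base).tolist())
E
```

```text
28 0 [0.024, -0.136, -0.028, -0.0, 0.0, -0.001]
31 0 [-8.044, -0.129, 5.506, -0.0, 0.052, -0.001]
34 0 [-15.811, -0.122, 11.455, -0.0, 0.105, -0.001]
37 0 [-23.256, -0.116, 17.803, -0.0, 0.157, -0.001]
40 0 [-30.358, -0.109, 24.531, -0.0, 0.209, -0.001]
43 0 [-37.099, -0.103, 31.622, -0.0, 0.262, -0.001]
46 0 [-43.459, -0.097, 39.056, -0.0, 0.314, -0.001]
34 20 [-14.774, -0.129, -8.518, -0.0, 0.105, -0.001]
37 20 [-22.219, -0.123, -2.17, -0.0, 0.157, -0.001]
37 40 [-21.182, -0.129, -22.143, -0.0, 0.157, -0.001]
40 40 [-28.284, -0.123, -15.415, -0.0, 0.209, -0.001]
43 60 [-33.988, -0.123, -28.297, -0.0, 0.262, -0.001]
46 70 [-39.83, -0.12, -30.85, -0.0, 0.314, -0.001]
50 70 [-47.689, -0.112, -20.439, -0.0, 0.384, -0.001]
60 70 [-64.0, -0.093, 7.757, -0.0, 0.559, -0.001]
```

apply_moves(
  commands=[
    [0,-5,0,4,0,0.035,0],
    [0,-8,0,5.5,0,0.052,0],
    [0,-8,0,5.5,0,0.052,0],
    [0,-8,0,5.5,0,0.052,0],
    [0,-8,0,5.5,0,0.052,0],
  ],
)

```text
clock: 10.65
tcp_pos: [0.6422, 0.0386, 0.1862]
orientation: [1.921, 0.7, -1.732]
contact_force: [-0.3, 0.1, -3.4]
grip_width: 0.0205
```

```bash
python3 look.py 5
```

```text
tilt 30.967143333079658 mouth [ 0.53077269 -0.05495878  0.06887414] [ 0.23  0.47 -0.48  1.72  0.2   0.91 -1.18] [ 0.3  0.5 -3.2]
```

View pics/z5.png

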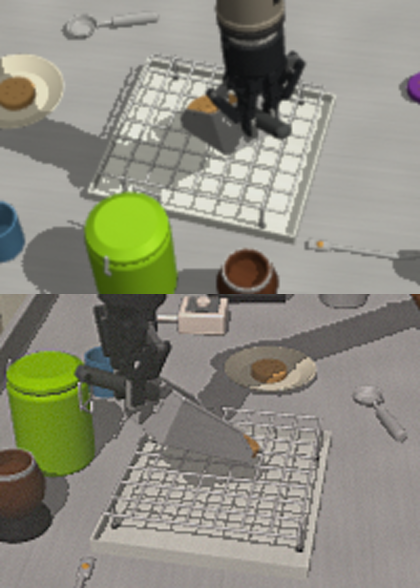

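```bash
python3 - <<'E'
from h import *
base=cur();P0=np.array([.531,-.055,.0697]);a=np.deg2rad(-140);h=np.array([np.cos(a),np.sin(a),0])
for t,b in [(31,0),(32,10),(33,20),(34,30),(35,40),(36,50),(38,60),(40,70),(45,75),(50,80),(60,80)]:
    P,M=scoop_pose(P0-h*b/1000,-140,t);print(t,b,row(P,M,base).tolist())
E
```

```text
31 0 [-0.901, 0.164, -0.2, 0.0, 0.001, 0.0]
32 10 [-2.586, 0.164, -8.347, 0.0, 0.018, 0.0]
33 20 [-4.239, 0.164, -16.447, 0.0, 0.035, 0.0]
34 30 [-5.86, 0.164, -24.5, 0.0, 0.053, 0.0]
35 40 [-7.447, 0.164, -32.507, 0.0, 0.07, 0.0]
36 50 [-8.999, 0.165, -40.469, 0.0, 0.088, 0.0]
38 60 [-13.034, 0.164, -46.312, 0.0, 0.123, 0.0]
40 70 [-16.923, 0.164, -51.981, 0.0, 0.158, 0.0]
45 75 [-28.038, 0.16, -45.531, 0.0, 0.245, 0.0]
50 80 [-38.112, 0.158, -38.112, 0.0, 0.332, 0.0]
60 80 [-55.864, 0.152, -10.8, 0.0, 0.507, 0.0]
```

apply_moves(
  commands=[
    [0,-2.5,0,-8,0,0.018,0],
    [0,-4,0,-16,0,0.035,0],
    [0,-6,0,-24.5,0,0.053,0],
    [0,-6,0,-24.5,0,0.053,0],
    [0,-6,0,-24.5,0,0.053,0],
  ],
)

```text
clock: 11.25
tcp_pos: [0.6604, 0.0535, 0.1951]
orientation: [1.974, 0.718, -1.686]
contact_force: [-0.3, 0.4, -3.0]
grip_width: 0.0203
```

```bash
python3 look.py 6
```

```text
tilt 34.00003550299756 mouth [ 0.55365163 -0.03613901  0.06997824] [ 0.23  0.47 -0.49  1.7   0.19  0.88 -1.18] [ 0.1  0.5 -2.5]
```

View pics/z6.png

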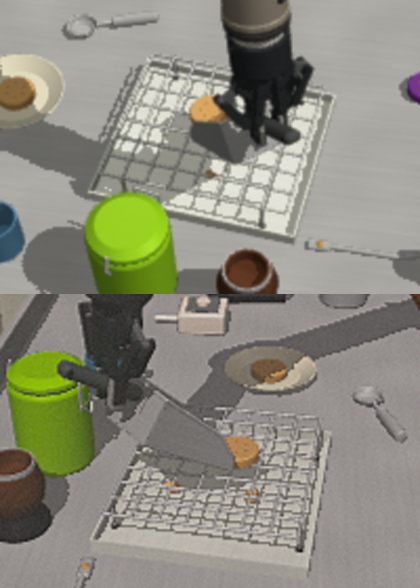

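```bash
python3 - <<'E'
from h import *
base=cur();P0=np.array([.531,-.055,.0697]);a=np.deg2rad(-140);h=np.array([np.cos(a),np.sin(a),0])
for t,b in [(34,40),(35,50),(36,60),(38,60),(40,70),(45,75),(50,80),(60,80)]:
    P,M=scoop_pose(P0-h*b/1000,-140,t);print(t,b,row(P,M,base).tolist())
E
```

```text
34 40 [1.913, -0.168, -10.378, -0.0, -0.0, -0.0]
35 50 [0.752, -0.172, -18.458, -0.0, 0.017, -0.0]
36 60 [-0.377, -0.175, -26.491, -0.0, 0.035, -0.0]
38 60 [-5.658, -0.172, -22.662, -0.0, 0.07, -0.0]
40 70 [-9.241, -0.174, -28.529, -0.0, 0.105, -0.0]
45 75 [-20.681, -0.169, -22.677, -0.0, 0.192, -0.0]
50 80 [-31.134, -0.164, -15.801, -0.0, 0.279, -0.0]
60 80 [-50.306, -0.149, 10.534, -0.0, 0.454, -0.0]
```

apply_moves(
  commands=[
    [0,1,0,-10,0,0,0],
    [0,0.5,0,-18.5,0,0.017,0],
    [0,-0.5,0,-26.5,0,0.035,0],
    [0,-0.5,0,-26.5,0,0.035,0],
    [0,-0.5,0,-26.5,0,0.035,0],
  ],
)

```text
clock: 11.85
tcp_pos: [0.6803, 0.0702, 0.1995]
orientation: [2.008, 0.731, -1.656]
contact_force: [0.1, -0.5, -3.2]
grip_width: 0.0205
```

```bash
python3 look.py 7; python3 - <<'E'
from h import *
base=cur();P0=np.array([.531,-.055,.0697]);a=np.deg2rad(-140);h=np.array([np.cos(a),np.sin(a),0])
for t,b in [(36,60),(38,65),(40,70),(42,75),(45,80),(50,85),(50,100),(60,85),(60,100)]:
    P,M=scoop_pose(P0-h*b/1000,-140,t);print(t,b,row(P,M,base).tolist())
E
```

```text
tilt 36.00300074724345 mouth [ 0.57701207 -0.01658026  0.0697945 ] [ 0.22  0.49 -0.5   1.67  0.18  0.87 -1.19] [ 1.1  0.8 -2.1]
36 60 [0.109, -0.225, -0.07, -0.001, -0.0, -0.0]
38 65 [-4.35, -0.225, -1.337, -0.001, 0.035, -0.0]
40 70 [-8.679, -0.225, -2.416, -0.001, 0.07, -0.0]
42 75 [-12.87, -0.225, -3.314, -0.001, 0.105, -0.0]
45 80 [-19.364, -0.223, -1.876, -0.001, 0.157, -0.0]
50 85 [-30.051, -0.217, 4.63, -0.001, 0.244, -0.0]
50 100 [-27.194, -0.227, -10.095, -0.001, 0.244, -0.0]
60 85 [-50.132, -0.197, 30.279, -0.001, 0.419, -0.0]
60 100 [-47.274, -0.207, 15.553, -0.001, 0.419, -0.0]
```

View pics/z7.png

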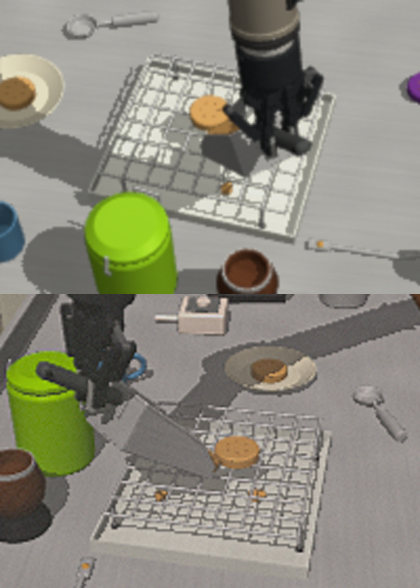

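apply_moves(
  commands=[
    [0,0,0,-10,0,0.0,0],
    [0,1,0,-20,0,0.0,0],
    [0,0,0,-22,0,0.035,0],
    [0,-2,0,-26,0,0.06,0],
    [0,-2,0,-26,0,0.06,0],
  ],
)

```text
clock: 12.45
tcp_pos: [0.6999, 0.0863, 0.2067]
orientation: [2.067, 0.751, -1.601]
contact_force: [0.3, -1.1, -3.0]
grip_width: 0.0209
```

```bash
python3 look.py 8; python3 - <<'E'
from h import *
base=cur();P0=np.array([.531,-.055,.0697]);a=np.deg2rad(-140);h=np.array([np.cos(a),np.sin(a),0])
for t,b in [(36,85),(40,95),(45,95),(50,100),(60,100),(60,115)]:
    P,M=scoop_pose(P0-h*b/1000,-140,t);print(t,b,row(P,M,base).tolist())
E
```

```text
tilt 39.43444382490603 mouth [0.60261866 0.00482866 0.06908219] [ 0.22  0.5  -0.51  1.66  0.17  0.82 -1.18] [ 0.7  0.4 -2.8]
36 85 [6.907, -0.272, 2.07, -0.001, -0.06, -0.0]
40 95 [-1.725, -0.272, -0.798, -0.001, 0.01, -0.0]
45 95 [-14.912, -0.262, 8.787, -0.001, 0.097, -0.0]
50 100 [-25.969, -0.256, 14.642, -0.001, 0.184, -0.0]
60 100 [-47.549, -0.236, 39.042, -0.001, 0.359, -0.0]
60 115 [-43.816, -0.245, 24.514, -0.001, 0.359, -0.0]
```

View pics/z8.png

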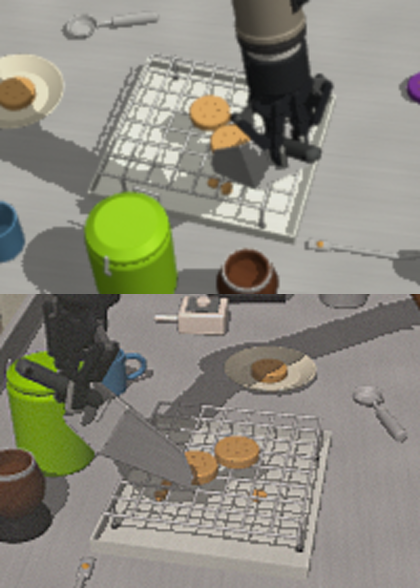

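apply_moves(
  commands=[
    [0,1,0,-9,0,0,0],
    [0,2,0,-18,0,0,0],
    [0,3,0,-27,0,0,0],
    [0,4,0,-36,0,0,0],
    [0,4,0,-36,0,0,0],
    [0,4,0,-36,0,0,0],
  ],
)

```text
clock: 13.15
tcp_pos: [0.727, 0.1097, 0.2113]
orientation: [2.065, 0.752, -1.601]
contact_force: [-0.3, -0.2, -3.1]
grip_width: 0.0204
```

```bash
python3 look.py 9; python3 - <<'E'
from h import *
base=cur();P0=np.array([.531,-.055,.0697]);a=np.deg2rad(-140);h=np.array([np.cos(a),np.sin(a),0])
for t,b in [(40,130),(50,125),(60,120)]:
    P,M=scoop_pose(P0-h*b/1000+[0,0,.005],-140,t);print(t,b,row(P,M,base).tolist())
E
```

```text
tilt 39.41777567697296 mouth [0.6297292  0.02756266 0.07385851] [ 0.17  0.54 -0.5   1.58  0.18  0.86 -1.22] [ 0.1  0.  -2.5]
40 130 [-2.082, -0.306, -0.455, -0.001, 0.01, -0.0]
50 125 [-28.808, -0.283, 24.678, -0.001, 0.185, -0.0]
60 120 [-51.624, -0.258, 53.928, -0.001, 0.359, -0.0]
```

View pics/z9.png

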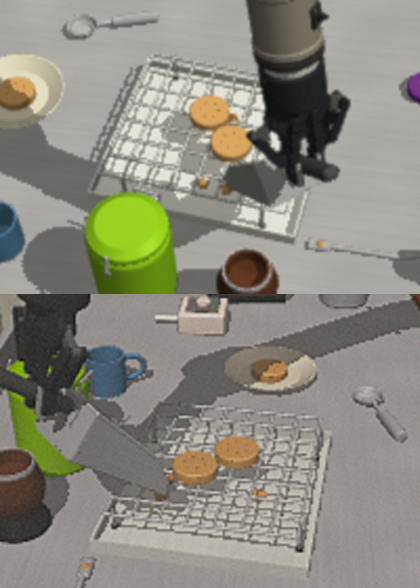

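```bash
python3 - <<'E'
from h import *
base=cur()
m0=np.array([.609+.193*np.cos(np.deg2rad(-130.8)),.3787+.193*np.sin(np.deg2rad(-130.8)),.003]);m1=np.array([.63,.0276,.074])
def pr(*k):
    P,M=scoop_pose(*k);print(np.round(P,3),row(P,M,base).tolist())
pr(m1+[0,0,.07],-140,36)
for s in np.linspace(0,1,9): pr((m1+[0,0,.07])*(1-s)+(m0+[0,0,.06])*s,-140+9.2*s,36*(1-s))
for d in (.03,.01,.001):pr(m0+[0,0,d],-130.8,0)
E
```

```text
[0.733 0.114 0.274] [-58.353, 0.05, -23.471, -0.001, -0.06, -0.0]
[0.733 0.114 0.274] [-58.353, 0.05, -23.471, -0.001, -0.06, -0.0]
[0.72  0.148 0.253] [-34.925, -34.307, -29.936, -0.02, -0.138, -0.004]
[0.707 0.182 0.231] [-11.026, -69.017, -35.293, -0.041, -0.217, -0.006]
[0.692 0.215 0.208] [13.258, -104.023, -39.499, -0.061, -0.295, -0.006]
[0.676 0.248 0.185] [37.84, -139.262, -42.52, -0.081, -0.374, -0.005]
[0.659 0.28  0.162] [62.631, -174.668, -44.329, -0.102, -0.452, -0.003]
[0.642 0.312 0.138] [87.542, -210.172, -44.912, -0.123, -0.53, 0.002]
[0.623 0.343 0.113] [112.483, -245.705, -44.263, -0.143, -0.608, 0.008]
[0.604 0.373 0.089] [137.365, -281.195, -42.385, -0.164, -0.687, 0.015]
[0.604 0.373 0.059] [166.423, -281.195, -34.927, -0.164, -0.687, 0.015]
[0.604 0.373 0.039] [185.795, -281.195, -29.954, -0.164, -0.687, 0.015]
[0.604 0.373 0.03 ] [194.512, -281.195, -27.717, -0.164, -0.687, 0.015]
```

apply_moves(
  commands=[
    [0,-30,0,-12,0,-0.03,0],
    [0,-58,0,-23,0,-0.06,0],
    [0,-47,-17,-27,-0.01,-0.1,0],
    [0,-35,-34,-30,-0.02,-0.138,-0.004],
    [0,-11,-69,-35,-0.041,-0.217,-0.006],
    [0,13,-104,-39,-0.061,-0.295,-0.006],
    [0,38,-139,-42,-0.081,-0.374,-0.005],
    [0,63,-175,-44,-0.102,-0.452,-0.003],
    [0,87,-210,-45,-0.123,-0.53,0.002],
    [0,112,-246,-44,-0.143,-0.608,0.008],
    [0,130,-270,-43,-0.155,-0.66,0.012],
    [0,137,-281,-42,-0.164,-0.687,0.015],
    [0,137,-281,-42,-0.164,-0.687,0.015],
    [0,152,-281,-38,-0.164,-0.687,0.015],
    [0,166,-281,-35,-0.164,-0.687,0.015],
    [0,176,-281,-32,-0.164,-0.687,0.015],
    [0,185,-281,-30,-0.164,-0.687,0.015],
    [0,190,-281,-29,-0.164,-0.687,0.015],
    [0,194,-281,-28,-0.164,-0.687,0.015],
    [0,194,-281,-28,-0.164,-0.687,0.015],
  ],
)

```text
clock: 15.25
tcp_pos: [0.6042, 0.373, 0.0302]
orientation: [1.264, 0.579, -1.985]
contact_force: [-0.6, 0.2, -2.6]
grip_width: 0.0205
```

apply_moves(
  commands=[
    [0,0,0,0,0,0,0],
    [0,0,0,0,0,0,0],
  ],
)

```text
clock: 15.45
tcp_pos: [0.6046, 0.3735, 0.0312]
orientation: [1.265, 0.58, -1.984]
contact_force: [0.6, 0.8, -2.9]
grip_width: 0.0206
```

```bash
python3 look.py 10; python3 -c "
from h import *
o=r.get_obs();print(o['tcp_pos'],o['contact_force'],cur()[1].round(3))"
```

```text
tilt 0.062106750607973556 mouth [0.48371747 0.23322975 0.00517883] [-0.48  1.01 -0.39  1.16  0.37  1.48 -1.6 ] [ 0.3  0.4 -2.5]
[0.60455805 0.3733608  0.03113023] [ 0.29136856  0.37334401 -2.49735243] [[-0.276  0.757 -0.592]
 [-0.32  -0.653 -0.687]
 [-0.907  0.     0.422]]
```

View pics/s10.png

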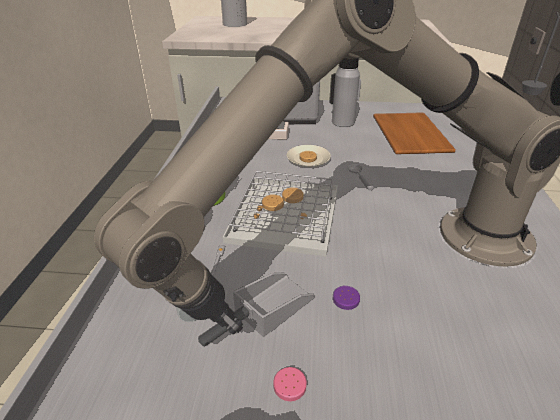

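View pics/c10.png

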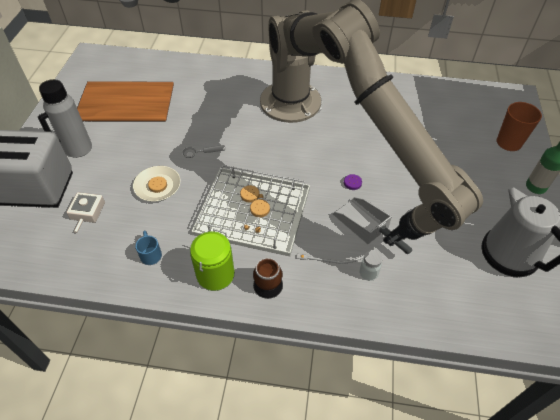

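apply_moves(
  commands=[
    [0,2.2,0,-1,0,0,0],
    [0,2.2,0,-1,0,0,0],
    [0,2.2,0,-1,0,0,0],
    [25,2.2,0,-1,0,0,0],
    [85,2.2,0,-1,0,0,0],
    [85,2.2,0,-1,0,0,0],
    [85,2.2,0,-1,0,0,0],
    [85,2.2,0,-1,0,0,0],
  ],
)

```text
clock: 16.35
tcp_pos: [0.6043, 0.3731, 0.0282]
orientation: [1.264, 0.579, -1.985]
contact_force: [0.4, 0.9, 0.1]
grip_width: 0.0811
```

apply_moves(
  commands=[
    [85,-15,0,0,0,0,0],
    [85,-45,0,0,0,0,0],
    [85,-85,0,0,0,0,0],
    [85,-120,0,0,0,0,0],
    [85,-150,0,20,0,0.1,0],
    [85,-150,0,20,0,0.1,0],
  ],
)

```text
clock: 16.95
tcp_pos: [0.6358, 0.4087, 0.1801]
orientation: [1.382, 0.63, -1.924]
contact_force: [0.4, -0.5, 1.5]
grip_width: 0.0852
```

```bash
python3 - <<'E'
from h import *
f=snap('scene','c11.png');g=snap('side','s11.png')
print(cur(),r.get_obs()['clock'])
for c,q in (('scene',f),('side',g)):
  for l,z in (('whole1',.06),('bit1',.013),('dish',0),('base_biscuit',.014),('rack',0),('scoop',0)):
    for d in pinpoint(l,c)[:6]: print(c,l,px(d['point']).round(1),round(d['confidence'],2),at(q,px(d['point']),z).round(4))
a=f['pixels'][140:280,150:350];b=g['pixels'][140:280,180:380]
cv2.imwrite('pics/z11.png',np.vstack([cv2.resize(x,(420,294),interpolation=cv2.INTER_CUBIC) for x in (a,b)])[:,:,::-1])
E
```

```text
(array([0.63474494, 0.40771377, 0.17597675]), array([[-2.12700371e-01,  7.56979503e-01, -6.17851588e-01],
       [-2.47699559e-01, -6.53438008e-01, -7.15306716e-01],
       [-9.45200233e-01,  8.95561895e-04,  3.26489996e-01]])) 17.05
scene whole1 [245.7 190.9] 0.84 [ 0.5118 -0.0703  0.06  ]
scene whole1 [355.1 178. ] 0.71 [0.4068 0.2633 0.06  ]
scene whole1 [260.3 207.6] 0.65 [ 0.5699 -0.014   0.06  ]
scene whole1 [419.7 214.4] 0.48 [0.5235 0.4632 0.06  ]
scene bit1 [245.7 225.9] 0.57 [ 0.6107 -0.0536  0.013 ]
scene bit1 [258.4 228.4] 0.39 [ 0.614  -0.0135  0.013 ]
scene dish [156.6 188.5] 0.69 [ 0.4968 -0.3734  0.    ]
scene base_biscuit [154.8 183. ] 0.68 [ 0.486 -0.38   0.014]
scene rack [256.3 209.7] 0.69 [ 0.5342 -0.0348  0.    ]
scene rack [246.5 224.1] 0.51 [ 0.5944 -0.0548  0.    ]
scene scoop [361.9 221.7] 0.69 [0.5313 0.2987 0.    ]
side whole1 [293.9 192.2] 0.78 [ 0.5173 -0.0729  0.06  ]
side whole1 [294.1 381. ] 0.63 [0.4764 0.5002 0.06  ]
side whole1 [344.3 297. ] 0.63 [0.387  0.3056 0.06  ]
side whole1 [273.9 202.3] 0.58 [ 0.5681 -0.0181  0.06  ]
side bit1 [254.6 215.1] 0.48 [ 0.6232 -0.0179  0.013 ]
side bit1 [303.9 216.4] 0.39 [ 0.4852 -0.0244  0.013 ]
side bit1 [257.6 206.4] 0.37 [ 0.6207 -0.0602  0.013 ]
side dish [307.5 160. ] 0.79 [ 0.4898 -0.3708  0.    ]
side dish [307.5 158.3] 0.55 [ 0.4904 -0.3832  0.    ]
side base_biscuit [306.7 158.3] 0.74 [ 0.4924 -0.3574  0.014 ]
side rack [284.3 213.7] 0.71 [ 0.5423 -0.0494  0.    ]
side scoop [274.4 305.3] 0.7 [0.5337 0.2892 0.    ]
```

View pics/z11.png

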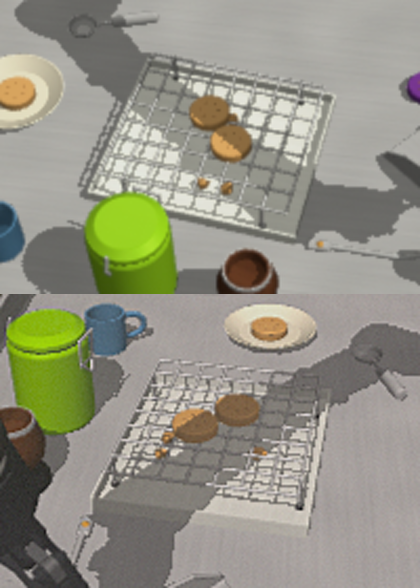

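View pics/s11.png

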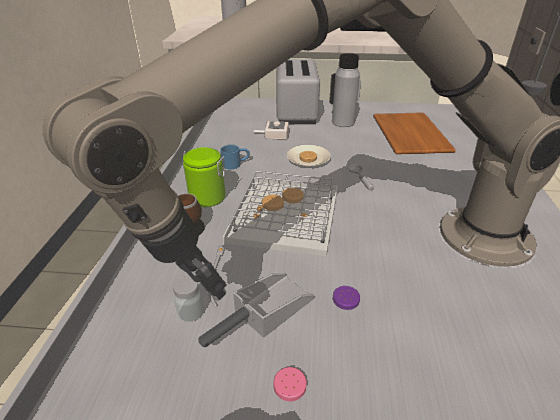

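```bash
python3 - <<'E'
from h import *
base=cur();M=down(np.deg2rad(-45))
from scipy.spatial.transform import Slerp
s=Slerp([0,1],R.from_matrix([base[1],M]));P1=np.array([.535,-.045,.2])
for t in np.linspace(0,1,6):
    q=base[0]*(1-t)+P1*t+np.array([0,0,.04])*4*t*(1-t);print(row(q,s(t).as_matrix(),base).round(2).tolist())
E
```

```text
[0.0, 0.0, 0.0, -0.0, 0.0, 0.0]
[-2.46, 44.11, 87.16, 0.02, 0.07, -0.0]
[7.15, 88.22, 170.08, 0.03, 0.14, -0.0]
[28.85, 132.33, 248.78, 0.04, 0.2, -0.01]
[62.63, 176.44, 323.25, 0.06, 0.27, -0.01]
[108.48, 220.56, 393.48, 0.07, 0.34, -0.01]
```

apply_moves(
  commands=[
    [85,-2,22,43,0.01,0.03,0],
    [85,-2,44,87,0.02,0.07,0],
    [85,2,66,128,0.02,0.1,0],
    [85,7,88,170,0.03,0.14,0],
    [85,17,110,209,0.03,0.17,0],
    [85,29,132,249,0.04,0.2,-0.01],
    [85,45,154,286,0.05,0.24,-0.01],
    [85,62,176,323,0.06,0.27,-0.01],
    [85,85,198,358,0.065,0.31,-0.01],
    [85,108,220,393,0.07,0.34,-0.01],
    [85,108,220,393,0.07,0.34,-0.01],
    [85,108,220,393,0.07,0.34,-0.01],
    [85,108,220,393,0.07,0.34,-0.01],
  ],
)

```text
clock: 18.95
tcp_pos: [0.5356, -0.0428, 0.201]
orientation: [1.762, 0.733, -1.752]
contact_force: [-0.2, -0.1, -0.8]
grip_width: 0.0847
```

```bash
cat > wl.py <<'E'
from h import *
import sys
f=snap('wrist',sys.argv[1]);print(cur()[0],cur()[1].round(3).tolist(),r.get_obs()['joints'].round(2))
zs=float(sys.argv[2])
for l in ('whole1','base_biscuit'):
  for d in cut_out(l,'wrist')[:5]:
    m=d['pixels'];print(l,round(d['confidence'],2),'pt',px(d['point']).round(1),m.sum(),end=' ')
    c=max(cv2.findContours(m.astype(np.uint8),0,1)[0],key=cv2.contourArea)
    if len(c)>=5:
        W=np.array([at(f,q[0].astype(float),zs)[:2] for q in c]);(cc,rr)=cv2.minEnclosingCircle(W.astype(np.float32));print('circle',np.round(cc,4),round(rr,4))
E
python3 wl.py w12.png .065
```

```text
[ 0.53567265 -0.04230844  0.20092317] [[0.005, 0.711, -0.703], [0.002, -0.703, -0.711], [-1.0, 0.002, -0.005]] [ 0.33  0.32 -0.44  1.9   0.16  0.96 -0.96]
whole1 0.93 pt [286.5 145.5] 3511 circle [ 0.5739 -0.0182] 0.0298
whole1 0.68 pt [282.2 214.3] 3079 circle [ 0.5237 -0.0583] 0.0312
base_biscuit 0.54 pt [448.8 390.4] 40 circle [ 0.5128 -0.3407] 0.0069
base_biscuit 0.54 pt [40.2 10.6] 2012 circle [0.5083 0.1932] 0.0365
```

View pics/w12.png

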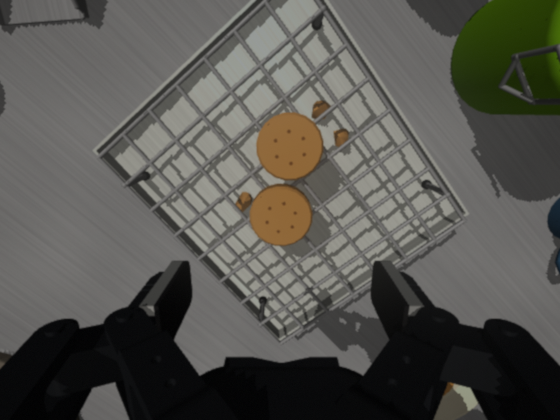

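```bash
python3 - <<'E'
from h import *
for c in ('scene','side'):
  f=snap(c,c+'12.png')
  for l,zs in (('whole1',.066),('base_biscuit',.02)):
   for d in cut_out(l,c)[:6]:
    m=d['pixels'];cc=max(cv2.findContours(m.astype(np.uint8),0,1)[0],key=cv2.contourArea)
    W=np.array([at(f,q[0].astype(float),zs)[:2] for q in cc]);k,rr=cv2.minEnclosingCircle(W.astype(np.float32));print(c,l,round(d['confidence'],2),px(d['point']).round(1),m.sum(),np.round(k,4),round(rr,4))
E
```

```text
scene whole1 0.69 [417.6 214. ] 263 [0.5314 0.4628] 0.0325
scene whole1 0.58 [354.7 183.1] 252 [0.4265 0.2551] 0.0346
scene whole1 0.55 [246.4 192.9] 285 [ 0.5248 -0.0567] 0.0349
scene base_biscuit 0.59 [156.7 181.6] 227 [ 0.4951 -0.3693] 0.0333
side whole1 0.97 [292.6 381.7] 978 [0.4849 0.5072] 0.0324
side whole1 0.86 [347.  296.4] 538 [0.3835 0.3104] 0.0322
side whole1 0.63 [271.4 201.8] 288 [ 0.5689 -0.0099] 0.0382
side whole1 0.59 [232.9 154.9] 495 [ 0.7374 -0.2559] 0.0808
side whole1 0.49 [292.5 194.3] 314 [ 0.5208 -0.0555] 0.0458
side base_biscuit 0.7 [308.1 157.3] 155 [ 0.4858 -0.3644] 0.0382
side base_biscuit 0.66 [232.8 153.7] 441 [ 0.7594 -0.3391] 0.0862
```

```bash
python3 - <<'E'
from h import *
M=down(np.deg2rad(-51))
for z in (.13,.052): print(row([.523,-.058,z],M))
E
```

```text
[ 7.0351e+01  1.3310e+00  1.8883e+01  1.0900e-01 -4.0000e-03 -1.0000e-03]
[ 1.48351e+02  1.20800e+00  1.91760e+01  1.09000e-01 -4.00000e-03
 -1.00000e-03]
```

apply_moves(
  commands=[
    [85,35,1,10,0.06,-0.004,0],
    [85,70,1,19,0.109,-0.004,0],
    [85,70,1,19,0.109,-0.004,0],
    [85,70,1,19,0.109,-0.004,0],
  ],
  force=30,
)

```text
clock: 19.8
tcp_pos: [0.5227, -0.058, 0.1307]
orientation: [1.827, 0.647, -1.828]
contact_force: [0.5, 0.8, 0.7]
grip_width: 0.0849
```

```bash
python3 wl.py w13.png .067
```

```text
[ 0.52383324 -0.05775192  0.13171941] [[0.003, 0.63, -0.777], [-0.001, -0.777, -0.63], [-1.0, 0.002, -0.002]] [ 0.31  0.39 -0.39  1.98  0.2   0.81 -1.08]
whole1 0.76 pt [279.7 220.9] 5361 circle [ 0.5242 -0.0579] 0.0308
base_biscuit 0.67 pt [469.2 405.7] 587 circle [ 0.4992 -0.2931] 0.0227
```

View pics/w13.png

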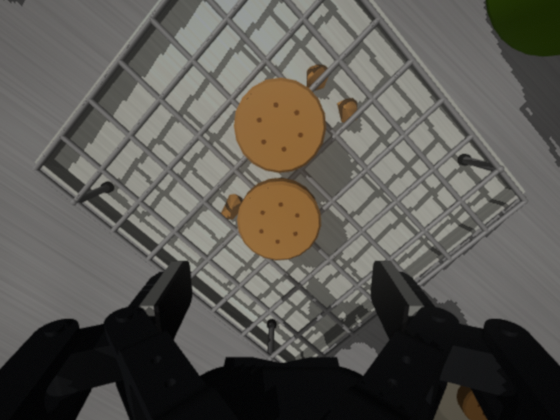

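apply_moves(
  commands=[
    [85,30,0,0,0,0,0],
    [85,60,0,0,0,0,0],
    [85,75,0,0,0,0,0],
    [85,79,0,0,0,0,0],
    [85,79,0,0,0,0,0],
    [85,79,0,0,0,0,0],
  ],
)

```text
clock: 20.55
tcp_pos: [0.5239, -0.0582, 0.0528]
orientation: [1.83, 0.644, -1.825]
contact_force: [0.6, -0.3, -0.8]
grip_width: 0.0847
```

apply_moves(
  commands=[
    [40,0,0,0,0,0,0],
    [40,0,0,0,0,0,0],
    [40,0,0,0,0,0,0],
    [40,0,0,0,0,0,0],
    [40,0,0,0,0,0,0],
    [40,0,0,0,0,0,0],
  ],
  force=40,
)

```text
clock: 21.15
tcp_pos: [0.5234, -0.0584, 0.0527]
orientation: [1.83, 0.644, -1.826]
contact_force: [-1.9, 0.3, 8.4]
grip_width: 0.0585
```

```bash
python3 -c "
from h import *
o=r.get_obs();print(o['tcp_pos'],o['contact_force'],o['grip_width'])
snap('wrist','w14.png')"
```

```text
[ 0.52339424 -0.05844713  0.05271156] [-1.91507202  0.27395584  8.42071199] 0.058475164732713115
```

View pics/w14.png

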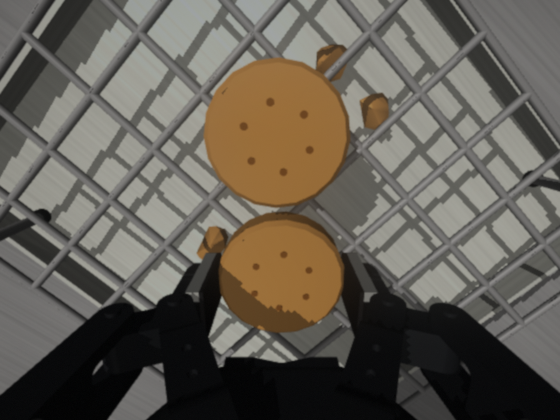

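```bash
python3 - <<'E'
from h import *
M=down(np.deg2rad(-51))
for P in ([.5234,-.0584,.15],[.5,-.14,.17],[.43,-.42,.17]): print(row(P,M).round(2))
E
```

```text
[-97.28   0.24  -0.11  -0.    -0.    -0.  ]
[-117.21   49.06   69.36   -0.     -0.     -0.  ]
[-116.92  222.83  299.8    -0.     -0.     -0.  ]
```

apply_moves(
  commands=[
    [40,-10,0,0,0,0,0],
    [40,-30,0,0,0,0,0],
    [40,-60,0,0,0,0,0],
    [40,-90,0,0,0,0,0],
    [40,-100,0,0,0,0,0],
    [40,-100,0,0,0,0,0],
  ],
)

```text
clock: 21.8
tcp_pos: [0.5237, -0.0583, 0.1532]
orientation: [1.831, 0.643, -1.824]
contact_force: [-0.5, 0.9, -0.3]
grip_width: 0.0579
```

```bash
python3 -c "
from h import *
o=r.get_obs();print(o['tcp_pos'],o['contact_force'],o['grip_width'])
snap('wrist','w15.png')"; python3 look.py 15
```

```text
[ 0.52370576 -0.05834529  0.15324789] [-0.46789706  0.85767353 -0.26598871] 0.057943937289433145
tilt 24.927282784671824 mouth [ 0.39952907 -0.15705359  0.04887929] [ 0.32  0.36 -0.4   1.97  0.19  0.85 -1.07] [ 0.1  0.5 -0.1]
```

View pics/w15.png

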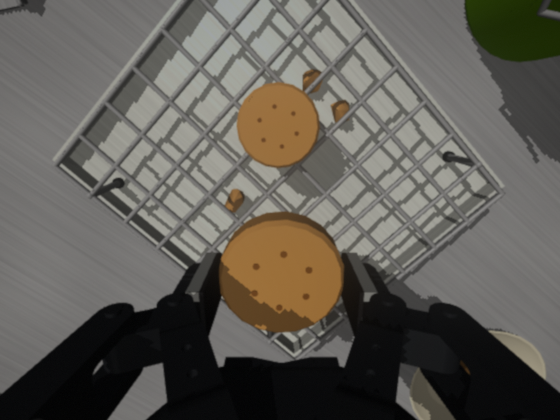

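View pics/z15.png

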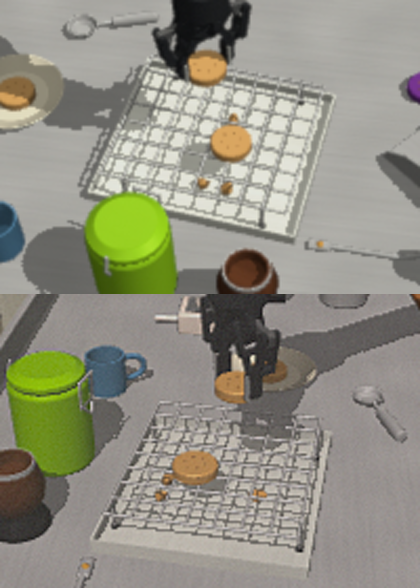

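apply_moves(
  commands=[
    [40,-8,18,24,0,0,0],
    [40,-17,45,60,0,0,0],
    [40,-17,72,97,0,0,0],
    [40,-17,99,133,0,0,0],
    [40,-17,126,170,0,0,0],
    [40,-17,153,206,0,0,0],
    [40,-17,180,242,0,0,0],
    [40,-17,205,276,0,0,0],
    [40,-17,223,300,0,0,0],
    [40,-17,223,300,0,0,0],
    [40,-17,223,300,0,0,0],
  ],
)

```text
clock: 23.05
tcp_pos: [0.4285, -0.42, 0.167]
orientation: [1.829, 0.647, -1.831]
contact_force: [-0.7, -0.1, -0.2]
grip_width: 0.0583
```

```bash
python3 wl.py w16.png .022; python3 - <<'E'
from h import *
f=snap('wrist','w16b.png')
for d in pinpoint('dish','wrist')[:2]: print('dish',px(d['point']),d['confidence'],at(f,px(d['point']),0))
E
```

```text
[ 0.4293024  -0.418879    0.16728762] [[-0.001, 0.629, -0.777], [0.001, -0.777, -0.629], [-1.0, -0.001, -0.0]] [ 0.87  0.44 -0.26  1.79  0.14  0.94 -0.34]
whole1 0.77 pt [279.4 274.6] 11969 circle [ 0.3621 -0.4787] 0.0712
dish [282.688 273.294] 0.24 [ 0.35559688 -0.48354179  0.        ]
```

View pics/w16.png

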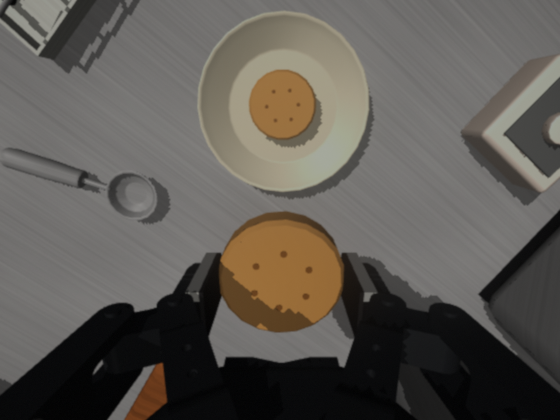

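```bash
python3 - <<'E'
from h import *
f=snap('wrist','w17.png');hsv=cv2.cvtColor(f['pixels'],cv2.COLOR_RGB2HSV)
def circ(mask,z):
    c=max(cv2.findContours(mask.astype(np.uint8),0,1)[0],key=cv2.contourArea)
    W=np.array([at(f,q[0].astype(float),z)[:2] for q in c]);k,rr=cv2.minEnclosingCircle(W.astype(np.float32));e=cv2.fitEllipse(W.astype(np.float32));return np.round(k,4),round(rr,4),np.round(e[0],4),np.round(e[1],4)
org=(hsv[:,:,0]<20)&(hsv[:,:,1]>110)
a=np.zeros_like(org);a[50:160,230:335]=1
print('base',circ(org&a,.0215))
b=np.zeros_like(org);b[205:340,205:360]=1
p=cur()[0]
print('held',circ(org&b,p[2]+.014),p)
d=np.zeros_like(org);d[8:198,190:375]=1
dm=(hsv[:,:,2]>110)&d
dish=((f['pixels'][:,:,0].astype(int)-f['pixels'][:,:,2])>12)&d.astype(bool)
print('dish',circ(dish,.02))
E
```

```text
base (array([ 0.492, -0.372]), 0.0294, array([ 0.492 , -0.3719]), array([0.0573, 0.0576]))
held (array([ 0.4331, -0.4183]), 0.0311, array([ 0.4329, -0.4185]), array([0.0581, 0.0612])) [ 0.42999564 -0.41906177  0.16863473]
dish (array([ 0.4904, -0.3744]), 0.0765, array([ 0.4905, -0.3743]), array([0.1509, 0.1516]))
```

```bash
python3 - <<'E'
from h import *
M=down(np.deg2rad(-51))
for P in ([.4905,-.3725,.168],[.4905,-.3725,.06],[.4905,-.3725,.0235]): print(row(P,M).round(3))
E
```

```text
[ 6.4300e-01  1.9770e+00 -7.6321e+01  1.0000e-03 -0.0000e+00 -1.0000e-03]
[ 1.08643e+02  1.86300e+00 -7.63120e+01  1.00000e-03 -0.00000e+00
 -1.00000e-03]
[ 1.45143e+02  1.82400e+00 -7.63100e+01  1.00000e-03 -0.00000e+00
 -1.00000e-03]
```

apply_moves(
  commands=[
    [40,0,1,-35,0,0,0],
    [40,10,2,-65,0,0,0],
    [40,40,2,-76,0,0,0],
    [40,75,2,-76,0,0,0],
    [40,105,2,-76,0,0,0],
    [40,115,2,-76,0,0,0],
    [40,115,2,-76,0,0,0],
    [40,115,2,-76,0,0,0],
    [40,115,2,-76,0,0,0],
  ],
)

```text
clock: 24.25
tcp_pos: [0.491, -0.3749, 0.0556]
orientation: [1.83, 0.642, -1.825]
contact_force: [0.6, 0.1, -0.6]
grip_width: 0.0579
```

```bash
python3 - <<'E'
from h import *
print(cur()[0]);M=down(np.deg2rad(-51))
for P in ([.4905,-.3725,.0235],): print(row(P,M).round(3))
f=snap('scene','c18.png');g=snap('side','s18.png')
a=f['pixels'][130:230,100:220];b=g['pixels'][110:210,250:370]
cv2.imwrite('pics/z18.png',np.vstack([cv2.resize(x,(360,300),interpolation=cv2.INTER_CUBIC) for x in (a,b)])[:,:,::-1])
E
```

```text
[ 0.49103361 -0.37491855  0.05561829]
[ 3.2109e+01 -2.3600e+00 -1.0790e+00 -1.0000e-03 -1.0000e-03 -4.0000e-03]
```

View pics/z18.png

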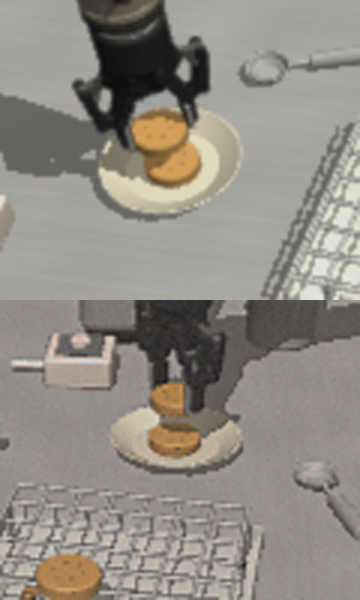

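Aligned within mm; lower and release.

apply_moves(
  commands=[
    [40,15,-2.4,-1,0,0,0],
    [40,25,-2.4,-1,0,0,0],
    [40,31,-2.4,-1,0,0,0],
    [40,32,-2.4,-1,0,0,0],
    [40,32,-2.4,-1,0,0,0],
    [40,32,-2.4,-1,0,0,0],
  ],
)

```text
clock: 24.95
tcp_pos: [0.4889, -0.3714, 0.0211]
orientation: [1.828, 0.646, -1.828]
contact_force: [-0.7, 0.7, -0.5]
grip_width: 0.0583
```

apply_moves(
  commands=[
    [40,0,0,0,0,0,0],
    [40,0,0,0,0,0,0],
  ],
)

```text
clock: 25.15
tcp_pos: [0.4891, -0.3717, 0.0214]
orientation: [1.828, 0.645, -1.828]
contact_force: [-0.2, -0.5, 0.6]
grip_width: 0.0582
```

```bash
python3 -c "
from h import *
o=r.get_obs();print(o['tcp_pos'],o['contact_force'])"
```

```text
[ 0.48909699 -0.37172224  0.02135571] [-0.23823082 -0.50749077  0.6009037 ]
```

apply_moves(
  commands=[
    [40,0,1.5,-0.5,0,0,0],
    [40,1,1.5,-0.5,0,0,0],
    [40,1,1.5,-0.5,0,0,0],
    [40,1,1.5,-0.5,0,0,0],
  ],
)

```text
clock: 25.55
tcp_pos: [0.4909, -0.3728, 0.021]
orientation: [1.829, 0.644, -1.827]
contact_force: [-0.8, -0.1, 1.5]
grip_width: 0.0582
```

Contact building (1.5 N); release.

apply_moves(
  commands=[
    [62,0,0,0,0,0,0],
    [70,0,0,0,0,0,0],
    [78,0,0,0,0,0,0],
    [78,0,0,0,0,0,0],
    [78,0,0,0,0,0,0],
    [78,-20,0,0,0,0,0],
    [78,-60,0,0,0,0,0],
    [78,-100,0,0,0,0,0],
    [82,-135,0,40,0,0,0],
    [82,-148,0,76,0,0,0],
    [82,-148,0,76,0,0,0],
    [82,-148,0,76,0,0,0],
    [82,-148,0,76,0,0,0],
  ],
)

```text
clock: 26.85
tcp_pos: [0.4318, -0.419, 0.1681]
orientation: [1.828, 0.647, -1.827]
contact_force: [-0.3, -0.5, 0.4]
grip_width: 0.0821
```

```bash
cat > st.py <<'E'
from h import *
import sys
f=snap('wrist',sys.argv[1]);z=float(sys.argv[2]);hsv=cv2.cvtColor(f['pixels'],cv2.COLOR_RGB2HSV)
org=((hsv[:,:,0]<20)&(hsv[:,:,1]>110)).astype(np.uint8)
print(cur()[0],r.get_obs()['clock'])
for c in cv2.findContours(org,0,1)[0]:
    if cv2.contourArea(c)>500:
        W=np.array([at(f,q[0].astype(float),z)[:2] for q in c]).astype(np.float32);print(c.reshape(-1,2).mean(0).round(),np.round(cv2.minEnclosingCircle(W)[0],4),round(cv2.minEnclosingCircle(W)[1],4),np.round(cv2.fitEllipse(W)[1],4))
E
python3 st.py w19.png .037
```

```text
[ 0.43207331 -0.41871336  0.16798658] 26.9
[282. 110.] [ 0.4913 -0.3738] 0.0298 [0.0573 0.0585]
```

View pics/w19.png

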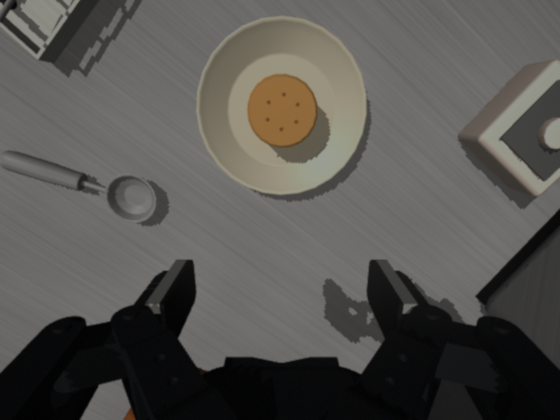

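```bash
python3 - <<'E'
from h import *
M=down(np.deg2rad(-51))
for P in ([.574,-.018,.168],[.574,-.018,.135]): print(row(P,M).round(3))
E
```

```text
[ 1.60000e-01 -2.21672e+02 -3.62734e+02  1.00000e-03 -1.00000e-03
 -0.00000e+00]
[ 3.31600e+01 -2.21675e+02 -3.62716e+02  1.00000e-03 -1.00000e-03
 -0.00000e+00]
```

apply_moves(
  commands=[
    [85,0,-12,-20,0,0,0],
    [85,0,-36,-59,0,0,0],
    [85,0,-61,-100,0,0,0],
    [85,0,-86,-141,0,0,0],
    [85,0,-111,-182,0,0,0],
    [85,0,-136,-223,0,0,0],
    [85,0,-161,-264,0,0,0],
    [85,0,-186,-305,0,0,0],
    [85,15,-208,-341,0,0,0],
    [85,33,-222,-363,0,0,0],
    [85,33,-222,-363,0,0,0],
    [85,33,-222,-363,0,0,0],
    [85,33,-222,-363,0,0,0],
  ],
)

```text
clock: 28.2
tcp_pos: [0.5739, -0.0202, 0.1353]
orientation: [1.828, 0.644, -1.829]
contact_force: [0.0, -1.0, -0.8]
grip_width: 0.0851
```

```bash
python3 st.py w20.png .0675
```

```text
[ 0.57404618 -0.02060397  0.13554985] 28.25
[276. 215.] [ 0.5757 -0.0167] 0.0303 [0.0574 0.0594]
```

View pics/w20.png

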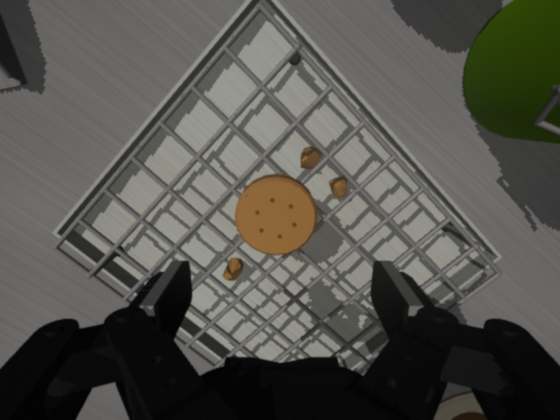

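apply_moves(
  commands=[
    [85,25,-2,-3.5,0,0,0],
    [85,55,-2,-3.5,0,0,0],
    [85,75,-2,-3.5,0,0,0],
    [85,82,-2,-3.5,0,0,0],
    [85,82,-2,-3.5,0,0,0],
    [85,82,-2,-3.5,0,0,0],
    [40,82,-2,-3.5,0,0,0],
    [40,82,-2,-3.5,0,0,0],
    [40,82,-2,-3.5,0,0,0],
    [40,82,-2,-3.5,0,0,0],
    [40,82,-2,-3.5,0,0,0],
    [40,82,-2,-3.5,0,0,0],
  ],
  force=40,
)

```text
clock: 29.45
tcp_pos: [0.5765, -0.0158, 0.0549]
orientation: [1.83, 0.644, -1.826]
contact_force: [-0.9, -0.5, 8.2]
grip_width: 0.0579
```

```bash
python3 - <<'E'
from h import *
o=r.get_obs();print(o['tcp_pos'],o['contact_force'],o['grip_width'])
M=down(np.deg2rad(-51))
for P in ([o['tcp_pos'][0],o['tcp_pos'][1],.155],[.432,-.419,.168]): print(row(P,M).round(3))
E
```

```text
[ 0.57646051 -0.01578418  0.05494264] [-0.93434853 -0.51718046  8.16527195] 0.057908549705020275
[-1.00057e+02  3.06000e-01 -1.23000e-01 -1.00000e-03 -1.00000e-03
 -3.00000e-03]
[-1.12825e+02  2.23175e+02  3.65647e+02 -1.00000e-03 -1.00000e-03
 -3.00000e-03]
```

apply_moves(
  commands=[
    [40,-10,0,0,0,0,0],
    [40,-40,0,0,0,0,0],
    [40,-80,0,0,0,0,0],
    [40,-105,8,14,0,0,0],
    [40,-113,30,48,0,0,0],
    [40,-113,55,89,0,0,0],
    [40,-113,80,130,0,0,0],
    [40,-113,105,171,0,0,0],
    [40,-113,130,212,0,0,0],
    [40,-113,155,253,0,0,0],
    [40,-113,180,294,0,0,0],
    [40,-113,203,332,0,0,0],
    [40,-113,218,357,0,0,0],
    [40,-113,223,366,0,0,0],
    [40,-113,223,366,0,0,0],
    [40,-113,223,366,0,0,0],
  ],
)

```text
clock: 31.05
tcp_pos: [0.4322, -0.4172, 0.167]
orientation: [1.828, 0.648, -1.826]
contact_force: [0.1, 0.4, 0.0]
grip_width: 0.0582
```

```bash
python3 st.py w21.png .037; python3 - <<'E'
from h import *
M=down(np.deg2rad(-51))
for P in ([.4908,-.3732,.168],[.4908,-.3732,.06]): print(row(P,M).round(3))
f=snap('wrist','w21b.png');hsv=cv2.cvtColor(f['pixels'],cv2.COLOR_RGB2HSV)
org=((hsv[:,:,0]<20)&(hsv[:,:,1]>110));org[:205]=0
c=max(cv2.findContours(org.astype(np.uint8),0,1)[0],key=cv2.contourArea);W=np.array([at(f,q[0].astype(float),cur()[0][2]+.012)[:2] for q in c]).astype(np.float32);print('held',cv2.minEnclosingCircle(W),cur()[0])
E
```

```text
[ 0.4324355  -0.41676763  0.16697178] 31.1
[150. 395.] [ 0.1604 -0.4408] 0.0486 [0.0313 0.0955]
[280. 275.] [ 0.3689 -0.4704] 0.065 [0.1212 0.1285]
[283. 112.] [ 0.4916 -0.3738] 0.0298 [0.0573 0.0586]
[-9.470e-01  3.038e+00 -7.277e+01  2.000e-03 -1.000e-03 -1.000e-03]
[ 1.07053e+02  2.92000e+00 -7.26540e+01  2.00000e-03 -1.00000e-03
 -1.00000e-03]
held ((0.43337517976760864, -0.41785919666290283), 0.031058337539434433) [ 0.43245453 -0.41677544  0.16695624]
```

View pics/w21.png

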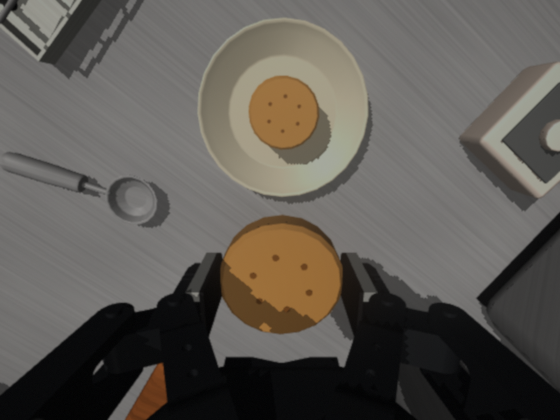

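Base of the stack is steady at (0.4915, -0.373). Move over and lower to 0.060.

apply_moves(
  commands=[
    [40,0,1,-35,0,0,0],
    [40,10,3,-63,0,0,0],
    [40,40,3,-73,0,0,0],
    [40,75,3,-73,0,0,0],
    [40,100,3,-73,0,0,0],
    [40,107,3,-73,0,0,0],
    [40,107,3,-73,0,0,0],
    [40,107,3,-73,0,0,0],
    [40,107,3,-73,0,0,0],
  ],
)

```text
clock: 32.05
tcp_pos: [0.4909, -0.3761, 0.0615]
orientation: [1.829, 0.643, -1.825]
contact_force: [-0.3, -0.0, -0.1]
grip_width: 0.0582
```

```bash
python3 - <<'E'
from h import *
print(cur()[0]);M=down(np.deg2rad(-51))
for P in ([.491,-.373,.041],): print(row(P,M).round(3))
E
```

```text
[ 0.49094168 -0.37614424  0.06149003]
[ 2.0481e+01 -2.4960e+00 -2.0070e+00 -1.0000e-03 -1.0000e-03 -4.0000e-03]
```

apply_moves(
  commands=[
    [40,10,-1.2,-1.5,0,0,0],
    [40,17,-1.2,-1.5,0,0,0],
    [40,20,-1.2,-1.5,0,0,0],
    [40,20,-1.2,-1.5,0,0,0],
    [40,20,-1.2,-1.5,0,0,0],
    [40,20,-1.2,-1.5,0,0,0],
    [40,20,-1.2,-1.5,0,0,0],
  ],
)

```text
clock: 32.75
tcp_pos: [0.4902, -0.3735, 0.041]
orientation: [1.828, 0.645, -1.828]
contact_force: [-3.4, 4.1, 14.1]
grip_width: 0.0579
```

apply_moves(
  commands=[
    [40,-0.8,0,0,0,0,0],
    [40,-0.8,0,0,0,0,0],
  ],
)

```text
clock: 32.95
tcp_pos: [0.4901, -0.3735, 0.041]
orientation: [1.828, 0.646, -1.828]
contact_force: [-3.2, 1.3, 8.5]
grip_width: 0.0582
```

apply_moves(
  commands=[
    [40,-1,0,0,0,0,0],
    [40,-1,0,0,0,0,0],
  ],
)

```text
clock: 33.15
tcp_pos: [0.4901, -0.3738, 0.0412]
orientation: [1.828, 0.645, -1.828]
contact_force: [-0.3, 0.0, 0.1]
grip_width: 0.0584
```

apply_moves(
  commands=[
    [62,0.3,0,0,0,0,0],
    [70,0.3,0,0,0,0,0],
    [78,0.3,0,0,0,0,0],
    [78,0.3,0,0,0,0,0],
    [78,0.3,0,0,0,0,0],
    [78,-20,0,0,0,0,0],
    [78,-60,0,0,0,0,0],
    [78,-100,0,0,0,0,0],
    [82,-120,0,40,0,0,0],
    [82,-128,0,76,0,0,0],
    [82,-128,0,76,0,0,0],
    [82,-128,0,76,0,0,0],
    [82,-128,0,76,0,0,0],
  ],
)

```text
clock: 34.45
tcp_pos: [0.4317, -0.4204, 0.1692]
orientation: [1.828, 0.647, -1.827]
contact_force: [-0.4, -0.2, -0.5]
grip_width: 0.0821
```

```bash
python3 st.py w22.png .053; python3 - <<'E'
from h import *
f=snap('scene','c22.png');g=snap('side','s22.png')
a=f['pixels'][130:230,100:220];b=g['pixels'][110:210,250:370]
a2=f['pixels'][150:270,180:324];b2=g['pixels'][160:260,220:340]
L=[cv2.resize(x,(360,300),interpolation=cv2.INTER_CUBIC) for x in (a,b,a2,b2)]
cv2.imwrite('pics/z22.png',np.vstack([np.hstack([L[0],L[2]]),np.hstack([L[1],L[3]])])[:,:,::-1])
E
```

```text
[ 0.43193322 -0.42010811  0.16907949] 34.5
[281. 113.] [ 0.4899 -0.3762] 0.0307 [0.0574 0.0603]
```

View pics/w22.png

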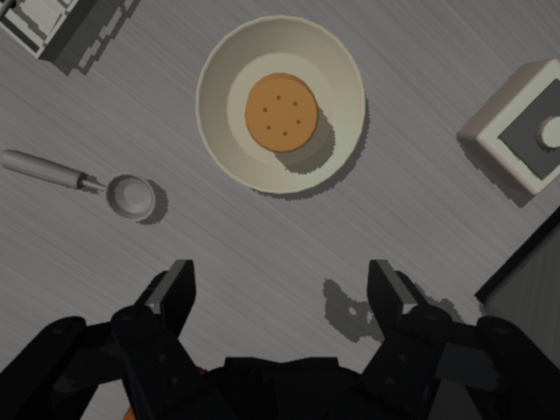

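View pics/z22.png

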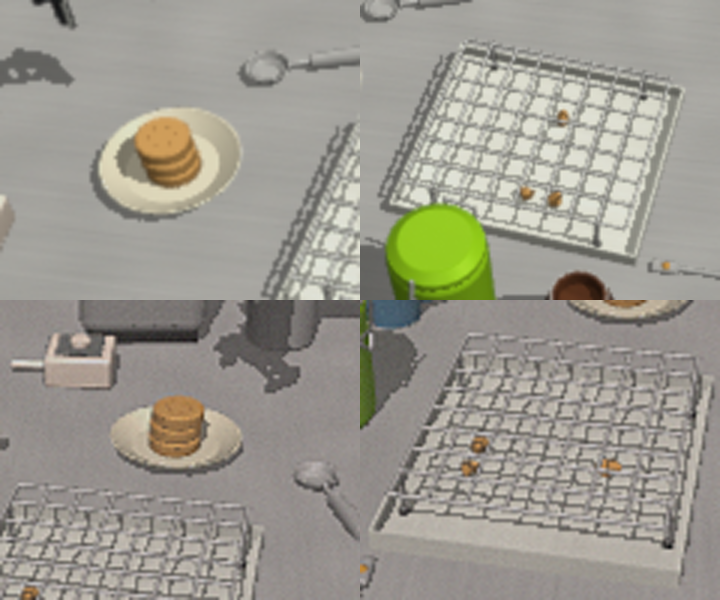

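View pics/s22.png

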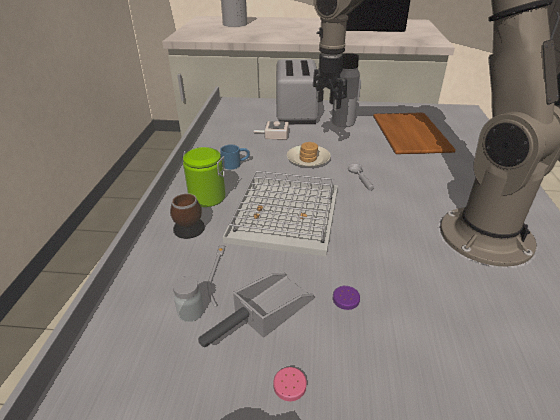

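```bash
python3 - <<'E'
from h import *
f=snap('scene','c23.png');g=snap('side','s23.png')
for a,b in (([260.8,196.8],[303.6,215.3]),([246.4,227],[260,208]),([257.6,229.6],[256.5,215.7])):
    p=tri([f,g],[a,b]);print(p.round(4),proj(f,p).round(1)-a)
for d in pinpoint('scoop','side')[:1]+[]: print(at(g,px(d['point']),0))
for c,q in (('scene',f),('side',g)):
  for l in ('canister','gourd','cup','sugar_jar','teaspoon'):
    d=pinpoint(l,c)
    if d: print(c,l,at(q,px(d[0]['point']),0).round(3))
E
```

```text
[ 0.4874 -0.0288  0.0118] [-0.2 -0.5]
[ 0.6133 -0.0513  0.0132] [-0.2 -0.3]
[ 0.6178 -0.0156  0.0124] [-0.1 -0.2]
[0.53161919 0.29248196 0.        ]
scene canister [ 0.783 -0.114  0.   ]
scene gourd [ 0.446 -0.407  0.   ]
scene cup [ 0.755 -0.307  0.   ]
scene sugar_jar [0.713 0.324 0.   ]
scene teaspoon [ 0.324 -0.25   0.   ]
side canister [ 0.78  -0.112  0.   ]
side gourd [0.787 0.05  0.   ]
side cup [ 0.749 -0.341  0.   ]
side sugar_jar [0.705 0.334 0.   ]
side teaspoon [ 0.319 -0.266  0.   ]
```

All three lumps are at z≈12–13 mm in the tray, and the bystanders haven't moved. Handing in.

```bash
python3 -c "
from h import *
print(r.hand_in(), r.get_obs()['clock'])"
```

```text
the job is handed in; nothing more can be done
the job is handed in; nothing more can be done
```

I tipped the scoop out over the rack, stood it empty back where it started, and stacked both whole biscuits on the one in the dish. I handed the job in at about 34.6 s of the 70 s, and no verdict was reported.

- **Tipping out:** Both whole biscuits slid out flat onto the wires, and all three lumps dropped through.
- **Stack:** Seen by the wrist camera, the second biscuit lies about 2 mm and the top one about 5 mm from the base biscuit's centre; the limit is 12 mm. All three look flat in the side and scene views, but I did not measure their tilt.
- **Lumps:** Measured from two cameras, all three lie 12–13 mm above the counter in the tray, well under the wires.
- **Scoop:** It stands empty and upright on the counter, by eye and by one position reading.
- **Other things:** The canister, jar and teaspoon read the same positions as at the start, within about 20 mm. I did not re-measure the bombilla.
- **Readings that disagreed:**
    - The scene camera's last network reading placed the gourd near the dish. The side camera puts it in its original place, and so does the side picture.
    - The side camera's cup reading was about 30 mm off its starting position, while the scene camera's was unchanged.
    - The networks' first position for one biscuit on the rack was about 14 mm off. I corrected it with the wrist camera before gripping.
- **Contact force:** Placing the top biscuit pressed the stack with about 14 N for a moment, which I eased off before releasing.

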